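# Square a stack of blanks in the drilling jig

### The arm

A 6-joint arm with a two-finger parallel gripper is mounted at the origin on the work surface. World frame = base frame: x ahead of the robot, y to its left, z up, the work surface at z = 0. Lengths are in m, angles in degrees, forces in N, time in s.
With the tool pointing down it reaches from about 0.25 to 0.725 m from the base axis. Payload 9.7 kg.
Tool frame: the origin (TCP) lies between the finger pads; the fingertips stand 22 mm ahead of it and the grasp point (between the pads) lies 3 mm ahead of it; z points along the fingers, x is the direction in which the jaws open and shut, and the axes are right-handed (so a half turn about z gives the same grasp; the last joint's range is limited). The gripper opens to 85 mm and grips with 20 to 120 N. Pads are 22 mm wide; open, the fingers measure 114 mm over their backs; the gripper's body (76 mm by 85 mm) begins 54 mm behind the grasp point. The pads swing forward as they close: fully open they stand 13 mm farther back than shut.
Start: joints at [72.135, 4.979, 10.078, 95.1, 0, 90], TCP at [0.169, 0.523, 0.253] pointing down, gripper open.
Joint ranges: [-179.16, 179.16], [-48.56, 103.87], [-65.8, 70.77], [-126.05, 130.52], [-82.76, 87.17], [-180, 180]. Speed limits (degrees/s): [127.2, 127.2, 147.25, 180, 180, 180].

### API

Orientations are given as a 3x3 rotation matrix whose columns are the frame's x, y, z axes.
In Python, from rig import * gives the robot as it stands. The module is installed in compiled form; this text tells all that it offers.
- The arm moves only by the tool step_arm, never from a script. Its argument "moves" is a list of rows, each an object of numbers: "tx", "ty", "tz": the shift along the world's x, y, z in cm; "yaw": the turn about the world's z in degrees; "jaw": the opening, from -1 (shut) to 1 (fully open). In form: [{"tx": .., "ty": .., "tz": .., "yaw": .., "jaw": ..}, ...]. A call has 1 to 10 rows; each row shifts and turns the commanded pose from where the row before left it; what a row does not reach is not made up. A row lasts 1/10 s, in which the tool goes at most 50 mm and 8.59 degrees, less where a joint would pass 70% of its speed; a pose out of reach is approached as far as the arm can. A call with a gripper value outside its range is refused whole. The fingers move at their own pace and stop on an object; "grip_force" is the grip in N (left out, the last holds). Time passes only in rows, so rows that do not move let the fingers close. It gives the time, the measured TCP pose, the force and the opening at its end, in the units of the state.
- sense(): the state, without advancing time (a new reading comes with each control period).
- grab_frame(name): name is "scene" or "top"; returns (picture, depth): 420x560x3 uint8, red, green, blue; 420x560 float32, m along the optical axis (not along the pixel's ray), 0 where there is no reading.
- calibration(name): a dict with "intrinsics" (3x3 intrinsics, pixels), "camera_from_world" (4x4, takes a point from world to camera coordinates). Camera axes: x right, y up, looking along -z (the intrinsics and any distortion apply to the point x, -y, -z); pixel columns grow to the right and rows downward; lengths in m; the calibration is good to about 2 mm. A picture is of the moment at which its call begins. calibration takes no time and is no camera call.
- job_done(): hands the job in, once; it reports no verdict.
Trained networks look in the newest picture that a camera, given by its name, has taken for a name from the list of things; names that differ only in an ending like _2 or _b are one class to them, and where a whole thing is asked for, a point or a joint stands for the part that bears it (a point fixed in the world has none). Each returns a list of dicts, best first, with "score" (0 to 1); they miss things now and then, are a little off and sometimes report something else, mostly with a low value. They report only what shows in the picture. A call takes as long as a camera call. They do not tell look-alikes from the thing itself.
- search_frame(camera, label): "xyz" ([x, y, z] in m, in the coordinates of the camera as it stood for that picture, good to about 4 mm: the middle of the surface that is visible of it).
The state is a dict: "time": time; "joint_positions": joint angles; "qvel": joint speeds; "joint_torque": joint torques, N m; "eef_pos": TCP position; "orientation": TCP orientation; "contact_force": force on the tool from outside, world axes, zero at the start; "wrist_torque": the same for the moment, N m; "gripper_width": finger opening in m.
Only numpy, scipy, OpenCV 4.12 (cv2) and the standard library are available. Lean on these libraries where they do the work, as an engineer would, in place of code of your own. Each camera call takes 0.05 s, during which the arm holds its last target. There are 200 camera calls.

### The job

Get the four metal blanks in the blue drilling jig ready for drilling: tap their edges until the whole stack is square, every blank home against both the back fence and the side fence, and push the loose steel block along the bed, without lifting it, flush up against the open side of the stack, where it stays. Reach in under the yellow guide beam without bumping it, and leave the tins and the hammer alone.

Things in the scene. Friction and masses are not known exactly. Their poses are not given: they have to be found in the camera images.
- jig: Blue drilling jig, fixed to the bench. x points from its open near side to the back fence, y to the side fence, z up; origin on the bench under the centre of the squared stack's place. Flat bed: top at z 30 mm, x -48 to +90, y -195 to +75 mm; a squared stack overhangs its near edge by 12 mm. Two blue posts (36 x 26 mm, at x -54, y +98 and -218 mm) carry the beam.
- back_fence (a point): Point on the inner face of the jig's low steel back fence, at the bed's level. Face at jig x = +60 mm, from y -40 to +75 mm, 16 mm thick, top 72 mm above the bench.
- side_fence (a point): Point on the inner face of the jig's low steel side fence, at the bed's level. Face at jig y = +50 mm, from x -38 to +62 mm, 16 mm thick, top 72 mm above the bench.
- beam: Yellow drill-guide beam with brass bushes, part of the jig, 36 (x) x 342 (y) x 45 mm, origin at the centre of its underside, 122 mm above the bench. It runs along the jig's y above the stack's near edge (jig x -72 to -36 mm), so that an upright gripper cannot get at the near edges.
- block: Loose dark steel packing block, 90 (x) x 30 (y) x 50 mm high, 0.75 kg, standing on the jig's bed on the open side of the stack (jig -y). Origin at the centre of its underside.
- plate1: Metal blank (bare aluminium, lowest), 120 (x) x 100 (y) x 8 mm thick, 0.26 kg, loose. Origin at the centre of its underside. The four blanks lie on one another on the bed, shifted and twisted, short of both fences.
- plate2: Metal blank (red, second from below), 120 (x) x 100 (y) x 8 mm thick, 0.26 kg, loose. Origin at the centre of its underside. The four blanks lie on one another on the bed, shifted and twisted, short of both fences.
- plate3: Metal blank (bare aluminium, third from below), 120 (x) x 100 (y) x 8 mm thick, 0.26 kg, loose. Origin at the centre of its underside. The four blanks lie on one another on the bed, shifted and twisted, short of both fences.
- plate4: Metal blank (green, on top), 120 (x) x 100 (y) x 8 mm thick, 0.26 kg, loose. Origin at the centre of its underside. The four blanks lie on one another on the bed, shifted and twisted, short of both fences.
- tin_red: Bystander: upright tin with a red label, 84 mm across, 95 mm high; origin at its foot's centre.
- tin_white: Bystander: upright tin with a white label, 84 mm across, 95 mm high; origin at its foot's centre.
- hammer: Bystander: hammer lying on the bench beside the jig, handle to its own -x, about 280 mm long.
Not all that is in view belongs to the job. What is meant by the plate2 is not pink, purple or turquoise, and is the larger of those in its own colour.

How it is judged:
By the outcome, as a careful person would: the job done as asked, in the order asked, and still so for the second after the job is handed in, with the robot touching nothing.
It also fails if it takes over 72 s, if anything falls off the work surface, if the arm or the gripper's body presses on something with over 40 N, if the wrist force passes 120 N, or if a joint passes its speed limit or range.

## Working session

There is one attempt and no reset: what is moved stays moved. The work goes in short steps, Python scripts to look and compute and a tool call to move; the robot and the scene stay as the last step left them, time stands still between calls to the robot, and variables do not carry over. Pictures are saved under pics/ and viewed, about 8 in all and at most 12, crops included, and the job is handed in when it is done.

Besides the shell and the picture viewer there is one more tool, called after "Request:" in YAML: its name, and indented under it one key for each argument. step_arm: Moves the arm, as the interface text tells. Its arguments: {"type":"object","properties":{"moves":{"type":"array","items":{"type":"object","properties":{"tx":{"type":"number"},"ty":{"type":"number"},"tz":{"type":"number"},"yaw":{"type":"number"},"jaw":{"type":"number"}}}},"grip_force":{"type":"number"}},"required":["moves"]}

```bash
mkdir -p pics
python3 - <<'E'
from rig import *
import cv2,numpy as np
for n in("scene","top"):
    p,d=grab_frame(n); cv2.imwrite(f"pics/{n}0.png",cv2.cvtColor(p,cv2.COLOR_RGB2BGR)); np.savez(f"{n}0.npz",p=p,d=d)
    c=calibration(n); print(n,c["intrinsics"],np.linalg.inv(c["camera_from_world"]).round(4),{k:1 for k in c})
    M=np.linalg.inv(c["camera_from_world"])
    for l in("beam","block","plate1","plate2","plate3","plate4","back_fence","side_fence","jig","tin_red","tin_white","hammer"):
        print(l,[(round(r["score"],2),(M@np.r_[r["xyz"],1])[:3].round(3).tolist()) for r in search_frame(n,l)[:3]])
print(sense())
E
```

```text
scene [[448.07575903   0.         283.74473256]
 [  0.         448.07575903 206.90618496]
 [  0.           0.           1.        ]] [[-0.8671 -0.3028  0.3955  0.967 ]
 [ 0.498  -0.5192  0.6945  0.809 ]
 [-0.005   0.7992  0.601   0.7567]
 [ 0.      0.      0.      1.    ]] {'intrinsics': 1, 'camera_from_world': 1}
beam [(0.88, [0.633, 0.044, 0.158])]
block [(0.79, [0.715, 0.137, 0.084])]
plate1 [(0.98, [0.37, 0.155, 0.001]), (0.71, [0.44, -0.075, 0.006]), (0.67, [0.505, 0.292, 0.008])]
plate2 [(0.98, [0.37, 0.155, 0.001]), (0.71, [0.44, -0.075, 0.006]), (0.67, [0.505, 0.292, 0.008])]
plate3 [(0.98, [0.37, 0.155, 0.001]), (0.71, [0.44, -0.075, 0.006]), (0.67, [0.505, 0.292, 0.008])]
plate4 [(0.98, [0.37, 0.155, 0.001]), (0.71, [0.44, -0.075, 0.006]), (0.67, [0.505, 0.292, 0.008])]
back_fence [(0.62, [0.637, 0.049, 0.067])]
side_fence [(0.81, [0.632, 0.046, 0.07])]
jig [(0.61, [0.541, 0.489, 0.027]), (0.56, [0.636, 0.048, 0.069])]
tin_red [(0.9, [0.517, -0.357, 0.069]), (0.26, [0.632, 0.045, 0.068])]
tin_white [(0.64, [0.713, -0.344, 0.065]), (0.51, [0.636, 0.053, 0.068])]
hammer [(0.8
[... 1349 characters left out ...]
,
       -4.50525399e-04,  8.99982390e+01]), 'qvel': array([-0.08132686,  0.01096759,  0.04334433,  0.00240681, -0.01905523,
       -0.05510997]), 'joint_torque': array([-2.12287108e-03, -5.20090592e+01,  4.64864981e+01,  1.48131181e-03,
       -1.03138882e-04, -3.15435921e-05]), 'eef_pos': array([0.1687366 , 0.52348082, 0.25328277]), 'orientation': array([[ 3.06758855e-01,  9.51787269e-01,  1.06750745e-05],
       [ 9.51787269e-01, -3.06758855e-01,  7.48773396e-06],
       [ 1.04014035e-05,  7.86347126e-06, -1.00000000e+00]]), 'contact_force': array([-0.61419479, -0.34550861, -0.3593125 ]), 'wrist_torque': array([-0.00689218,  0.01174325, -0.00117582]), 'gripper_width': 0.08550552463274996}
```

View pics/scene0.png

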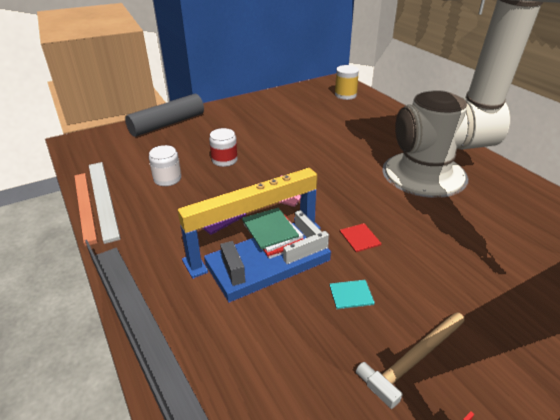

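View pics/top0.png

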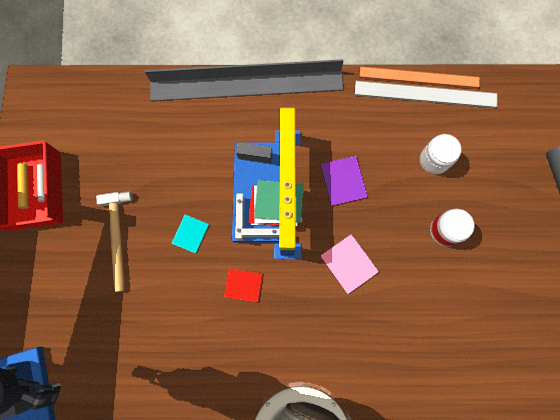

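The jig's x axis runs along world +y and its y axis along world −x. In the top view the stack is near (278,203), the beam is at column 287, the block near (253,152), the back fence at column 240 and the side fence at row 232. Next I'll fit the poses.

```bash
cat > h.py <<'E'
from rig import *
import cv2,numpy as np
def cloud(n,p=None,d=None):
    if p is None: p,d=grab_frame(n)
    c=calibration(n);K=c["intrinsics"];M=np.linalg.inv(c["camera_from_world"])
    v,u=np.mgrid[:420,:560]
    X=np.stack([(u-K[0,2])/K[0,0]*d,-(v-K[1,2])/K[1,1]*d,-d,np.ones_like(d)],-1)@M.T
    return p,d,X[...,:3]
def rect(P):
    return cv2.minAreaRect(P[:,:2].astype(np.float32)*1000)
E
python3 - <<'E'
from h import *
for n in("top","scene"):
    z=np.load(n+"0.npz");p,d,X=cloud(n,z["p"],z["d"])
    hsv=cv2.cvtColor(p,cv2.COLOR_RGB2HSV).astype(int)
    H,S,V=hsv[...,0],hsv[...,1],hsv[...,2]
    R=(X[...,0]>.4)&(X[...,0]<.85)&(X[...,1]>-.1)&(X[...,1]<.22)&(d>0)
    Z=X[...,2]
    for nm,m in dict(beam=R&(H>18)&(H<32)&(S>150)&(Z>.155),green=R&(H>45)&(H<90)&(S>80)&(Z>.045)&(Z<.08),red=R&((H<6)|(H>174))&(S>120)&(Z>.03)&(Z<.08),fence=R&(S<70)&(Z>.066)&(Z<.082)&(X[...,0]<.62),block=R&(Z>.073)&(Z<.09)&(X[...,0]>.64)&(X[...,1]>.04),bed=R&(H>100)&(H<125)&(S>120)&(Z>.02)&(Z<.04),alu=R&(S<70)&(Z>.03)&(Z<.066)).items():
        P=X[m]
        if len(P)<8: print(n,nm,len(P));continue
        print(n,nm,len(P),"z",np.percentile(P[:,2],[5,50,95]).round(4),"rect",[np.round(a,1) for a in rect(P)],"min",P.min(0).round(3),"max",P.max(0).round(3))
z=np.load("top0.npz");c=cv2.resize(z["p"][95:265,215:345],None,fx=4.6,fy=3.5*1.0,interpolation=cv2.INTER_CUBIC)
cv2.imwrite("pics/c1.png",cv2.cvtColor(c,cv2.COLOR_RGB2BGR))
z=np.load("scene0.npz");c=cv2.resize(z["p"][160:300,175:345],None,fx=4,fy=4,interpolation=cv2.INTER_CUBIC)
cv2.imwrite("pics/c2.png",cv2.cvtColor(c,cv2.COLOR_RGB2BGR))
E
```

```text
top beam 2076 z [0.1645 0.1676 0.1715] rect [array([610.6,  30.4]), array([ 34.8, 343.3]), np.float64(89.7)] min [0.439 0.012 0.155] max [0.782 0.048 0.179]
top green 1072 z [0.0592 0.0624 0.0659] rect [array([575.6,  51.5]), array([118. ,  99.2]), np.float64(86.1)] min [ 0.523 -0.009  0.056] max [0.628 0.112 0.068]
top red 165 z [0.0424 0.0465 0.0503] rect [array([551. , 111.5]), array([122. ,  61.5]), np.float64(33.5)] min [0.515 0.053 0.041] max [0.619 0.13  0.055]
top fence 521 z [0.0684 0.0726 0.0761] rect [array([532.8, 106.4]), array([114.2, 107.6]), np.float64(0.1)] min [0.476 0.053 0.066] max [0.59  0.16  0.079]
top block 412 z [0.0763 0.0802 0.0833] rect [array([705.6, 117.3]), array([90.3, 32.3]), np.float64(80.5)] min [0.685 0.071 0.073] max [0.727 0.162 0.086]
top bed 1914 z [0.0263 0.0304 0.0343] rect [array([591.1, 100.2]), array([309.5, 153.6]), np.float64(2.2)] min [0.439 0.018 0.02 ] max [0.745 0.173 0.039]
top alu 479 z [0.0331 0.0532 0.0644] rect [array([594.8,  82.7]), array([182. , 239.2]), np.float64(89.8)] min [ 0.475 -0.008  0.03 ] max [0.715 0.174 0.066]
sce
[... 411 characters left out ...]
p.float64(39.0)] min [0.514 0.019 0.037] max [0.623 0.15  0.075]
scene fence 509 z [0.0674 0.0719 0.0753] rect [array([500.5, 116.9]), array([191.5,  92.3]), np.float64(48.1)] min [0.442 0.017 0.066] max [0.593 0.164 0.08 ]
scene block 500 z [0.0752 0.0803 0.0839] rect [array([722. ,  93.4]), array([ 71.8, 148.5]), np.float64(26.3)] min [0.687 0.041 0.074] max [0.785 0.167 0.09 ]
scene bed 2486 z [0.0231 0.0301 0.0327] rect [array([620.3, 109.2]), array([156.4, 341.6]), np.float64(85.4)] min [0.444 0.018 0.02 ] max [0.785 0.179 0.04 ]
scene alu 1165 z [0.0327 0.0514 0.0639] rect [array([624.7,  78.4]), array([318.7, 176. ]), np.float64(0.4)] min [ 0.466 -0.01   0.03 ] max [0.784 0.167 0.066]
```

View pics/c2.png

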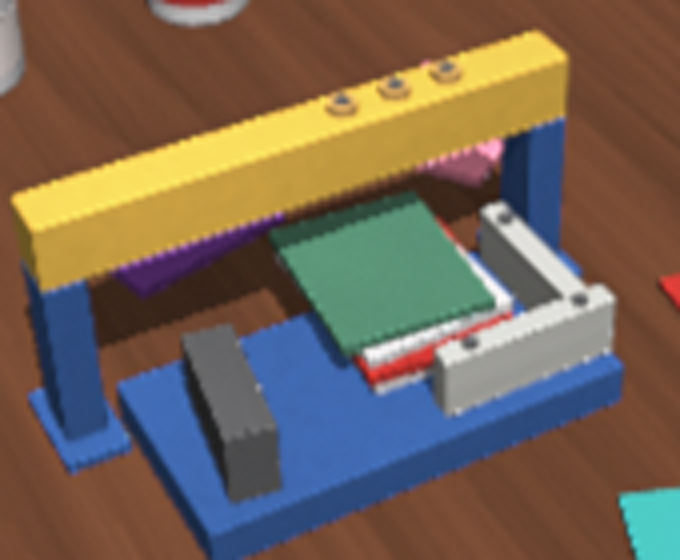

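View pics/c1.png

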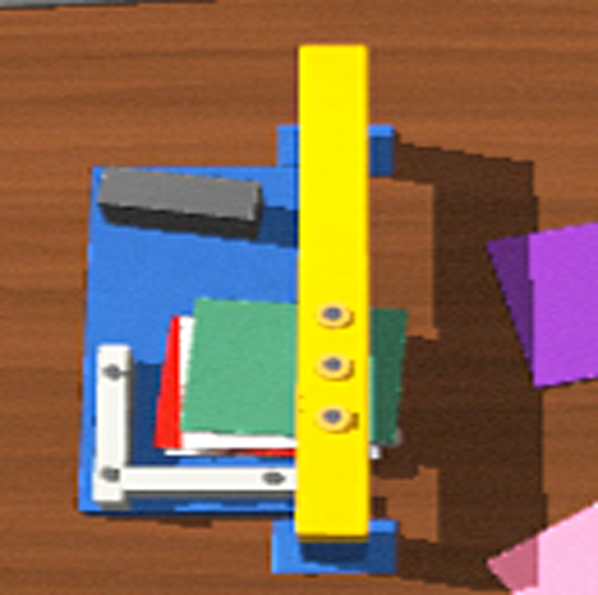

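Request:
step_arm:
  moves:
    - {"tx": 2,"ty": -2,"tz": 3,"yaw": 6}
    - {"tx": 2.7,"ty": -3.5,"tz": 2,"yaw": 6}
    - {"tx": 2.7,"ty": -4,"yaw": 5.7}
    - {"tx": 2.7,"ty": -4}
    - {"tx": 2.7,"ty": -4}
    - {"tx": 2.7,"ty": -4}
    - {"tx": 2.7,"ty": -4}
    - {"tx": 2.7,"ty": -4}
    - {"tx": 2.7,"ty": -4}
    - {"tx": 2.7,"ty": -4}

```text
validation failed for argument at $.mo...
```

Request:
step_arm:
  moves:
    - {"tx": 2.0,"ty": -2.0,"tz": 3.0,"yaw": 6.0,"jaw": 1.0}
    - {"tx": 2.7,"ty": -3.5,"tz": 2.0,"yaw": 6.0,"jaw": 1.0}
    - {"tx": 2.7,"ty": -4.0,"tz": 0.0,"yaw": 5.7,"jaw": 1.0}
    - {"tx": 2.7,"ty": -4.0,"tz": 0.0,"yaw": 0.0,"jaw": 1.0}
    - {"tx": 2.7,"ty": -4.0,"tz": 0.0,"yaw": 0.0,"jaw": 1.0}

```text
time: 1.8
eef_pos: [0.2974, 0.3469, 0.3035]
orientation: [[0.002, 1.0, 0.001], [1.0, -0.002, 0.001], [0.001, 0.001, -1.0]]
contact_force: [1.6, 0.6, -0.7]
gripper_width: 0.0856
```

Request:
step_arm:
  moves:
    - {"tx": 2.7,"ty": -4.1,"tz": 0.0,"yaw": 0.0,"jaw": 1.0}
    - {"tx": 2.7,"ty": -4.1,"tz": 0.0,"yaw": 0.0,"jaw": 1.0}
    - {"tx": 2.7,"ty": -4.1,"tz": 0.0,"yaw": 0.0,"jaw": 1.0}
    - {"tx": 2.7,"ty": -4.1,"tz": 0.0,"yaw": 0.0,"jaw": 1.0}
    - {"tx": 2.7,"ty": -4.1,"tz": 0.0,"yaw": 0.0,"jaw": 1.0}
    - {"tx": 2.7,"ty": -4.1,"tz": 0.0,"yaw": 0.0,"jaw": 1.0}
    - {"tx": 2.7,"ty": -4.1,"tz": 0.0,"yaw": 0.0,"jaw": 1.0}
    - {"tx": 2.7,"ty": -4.1,"tz": 0.0,"yaw": 0.0,"jaw": 1.0}
    - {"tx": 2.7,"ty": -4.1,"tz": 0.0,"yaw": 0.0,"jaw": 1.0}
    - {"tx": 2.7,"ty": -4.1,"tz": 0.0,"yaw": 0.0,"jaw": 1.0}

```text
time: 2.8
eef_pos: [0.5675, -0.0636, 0.3034]
orientation: [[0.003, 1.0, 0.0], [1.0, -0.003, 0.0], [0.0, 0.0, -1.0]]
contact_force: [0.9, 2.0, 0.5]
gripper_width: 0.0853
```

Request:
step_arm:
  moves:
    - {"tx": 0.0,"ty": -2.5,"tz": -2.0,"yaw": 0.0,"jaw": 1.0}
    - {"tx": 0.0,"ty": -1.5,"tz": -4.0,"yaw": 0.0,"jaw": 1.0}
    - {"tx": 0.0,"ty": 0.0,"tz": -4.0,"yaw": 0.0,"jaw": 1.0}
    - {"tx": 0.0,"ty": 0.0,"tz": 0.0,"yaw": 0.0,"jaw": 1.0}

```text
time: 3.2
eef_pos: [0.5642, -0.1017, 0.1973]
orientation: [[0.004, 1.0, -0.009], [1.0, -0.004, 0.002], [0.002, -0.009, -1.0]]
contact_force: [-0.3, -0.1, -0.1]
gripper_width: 0.0853
```

Run:
```python
from h import *
print({k:np.round(v,4) for k,v in sense().items() if k in("time","joint_positions","eef_pos","contact_force")})
e=sense()["eef_pos"]
for n in("scene","top"):
    p,d,X=cloud(n); np.savez(n+"1.npz",p=p,d=d)
    if n=="scene":
        uv=np.array([283.7,206.9]); c=calibration(n); q=c["camera_from_world"]@np.r_[e,1]; u=int(c["intrinsics"][0,0]*q[0]/-q[2]+c["intrinsics"][0,2]); v=int(-c["intrinsics"][1,1]*q[1]/-q[2]+c["intrinsics"][1,2]); print(u,v)
        cv2.imwrite("pics/c3.png",cv2.cvtColor(cv2.resize(p[max(v-110,0):v+60,max(u-100,0):u+100],None,fx=3.5,fy=3.5,interpolation=cv2.INTER_CUBIC),cv2.COLOR_RGB2BGR))
    # gripper profile
    R=(abs(X[...,0]-e[0])<.07)&(abs(X[...,1]-e[1])<.09)&(X[...,2]>.13)&(d>0)&(X[...,2]<.45)
    D=X[R]-e
    if n=="scene":
      for z0 in np.arange(-.03,.2,.01):
        s=D[(D[:,2]>z0)&(D[:,2]<=z0+.01)]
        if len(s)>3: print(round(z0*1000),len(s),"x",(np.percentile(s[:,0],[2,98])*1000).round(),"y",(np.percentile(s[:,1],[2,98])*1000).round(), "ymax",(s[:,1].max()*1000).round())
    q=X[(X[...,1]<0)&(X[...,1]>-.2)&(X[...,0]>.4)&(X[...,0]<.7)&(X[...,2]<.08)&(d>0)]
    print(n,"ground things z",np.percentile(q[:,2],[50,95,99]).round(4))
```

```text
{'time': np.float64(3.2), 'joint_positions': array([-1.02163e+01,  7.93420e+00,  7.09100e+00,  8.97096e+01,
        1.00000e-03, -9.98950e+00]), 'eef_pos': array([ 0.5642, -0.1017,  0.1973]), 'contact_force': array([-0.277 , -0.144 , -0.0674])}
243 148
-10 38 x [-7. 13.] y [-47.  53.] ymax 56.0
0 62 x [-8. 13.] y [-46.  57.] ymax 59.0
10 72 x [-10.  14.] y [-46.  58.] ymax 59.0
20 58 x [-8. 13.] y [-50.  58.] ymax 60.0
30 44 x [-6. 16.] y [-64.  72.] ymax 72.0
40 103 x [-9. 17.] y [-73.  76.] ymax 77.0
50 102 x [-9. 20.] y [-70.  75.] ymax 76.0
60 108 x [-8. 20.] y [-69.  73.] ymax 74.0
70 113 x [-9. 22.] y [-64.  72.] ymax 73.0
80 118 x [-9. 22.] y [-14.  70.] ymax 70.0
90 117 x [-9. 15.] y [ 5. 69.] ymax 70.0
100 59 x [-16.  38.] y [ 3. 39.] ymax 39.0
110 125 x [-25.  40.] y [-4. 39.] ymax 40.0
120 130 x [-27.  40.] y [-3. 39.] ymax 40.0
130 129 x [-23.  40.] y [-5. 39.] ymax 39.0
140 140 x [-24.  40.] y [-7. 38.] ymax 39.0
150 166 x [-30.  38.] y [-12.  37.] ymax 37.0
160 86 x [-22.  41.] y [ 2. 40.] ymax 40.0
170 133 x [-25.  42.] y [-4. 40.] ymax 41.0
180 177 x [-29.  43.] y [-7. 42.] ymax 43.0
190 151 x [-31.  44.] y [-12.  42.] ymax 42.0
scene ground things z [0.0014 0.0109 0.0631]
top ground things z [0.0009 0.0541 0.0642]
```

View pics/c3.png

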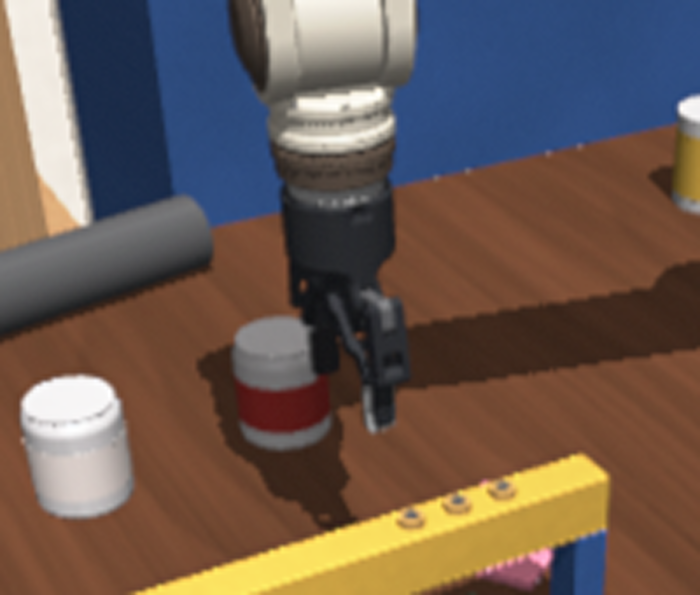

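The crop shows the open gripper. The knuckles behind the finger backs stick out to about ±75 mm, so a finger back can't reach 12 mm under the beam at stack height. A thin flat pusher held in the jaws would fit, so I'll measure the loose plates on the bench.

Run:
```python
from h import *
for n in("top","scene"):
    z=np.load(n+"0.npz");p,d,X=cloud(n,z["p"],z["d"])
    h=cv2.cvtColor(p,cv2.COLOR_RGB2HSV).astype(int);H,S,V=h[...,0],h[...,1],h[...,2]
    R=(X[...,0]>.25)&(X[...,0]<.8)&(X[...,1]>-.25)&(X[...,1]<.4)&(d>0)&(X[...,2]<.035)
    for nm,m in dict(red=R&((H<5)|(H>175))&(S>200)&(V>120),cyan=R&(H>80)&(H<97)&(S>120),purple=R&(H>128)&(H<150)&(S>100),pink=R&((H>155)&(H<176))&(S>40)).items():
        k,l,st,_=cv2.connectedComponentsWithStats(m.astype(np.uint8)); i=1+st[1:,4].argmax() if k>1 else 0
        P=X[l==i]; print(n,nm,len(P),"z",np.percentile(P[:,2],[5,50,95]).round(4),[np.round(a,1) for a in rect(P)])
```

```text
top red 984 z [0.0023 0.0061 0.0096] [array([363.9, 144.3]), array([89.3, 73.1]), np.float64(81.9)]
top cyan 836 z [0.0023 0.0058 0.0095] [array([499.7, 287.6]), array([71.8, 84.5]), np.float64(67.8)]
top purple 1586 z [0.0049 0.0087 0.0124] [array([ 646. , -123.7]), array([124.7, 104.1]), np.float64(13.2)]
top pink 1795 z [0.0045 0.0085 0.0122] [array([ 419.7, -131.7]), array([122.8, 103.8]), np.float64(34.7)]
scene red 235200 z [-7.471e-01  7.000e-04  2.540e-01] [array([  56.9, -491.8]), array([2738.2, 2593.1]), np.float64(0.3)]
scene cyan 917 z [0.003  0.0056 0.0079] [array([502.2, 291.6]), array([71.8, 83.8]), np.float64(69.0)]
scene purple 230 z [0.001  0.0076 0.0109] [array([640. , -72.5]), array([120.6,  28.8]), np.float64(0.1)]
scene pink 109 z [0.0012 0.0074 0.0108] [array([439.8, -69.4]), array([35.4, 60.6]), np.float64(84.2)]
```

Request:
step_arm:
  moves:
    - {"tx": -4.0,"ty": 0.0,"tz": 1.5,"yaw": -8.0,"jaw": 1.0}
    - {"tx": -4.0,"ty": 0.0,"tz": 1.5,"yaw": -8.0,"jaw": 1.0}
    - {"tx": -4.0,"ty": 0.0,"tz": 0.0,"yaw": -8.0,"jaw": 1.0}
    - {"tx": -4.0,"ty": 0.0,"tz": 0.0,"yaw": -8.0,"jaw": 1.0}
    - {"tx": -4.0,"ty": 2.0,"tz": 0.0,"yaw": -8.0,"jaw": 1.0}
    - {"tx": 0.0,"ty": 4.0,"tz": 0.0,"yaw": -8.0,"jaw": 1.0}
    - {"tx": 0.0,"ty": 4.0,"tz": 0.0,"yaw": -8.0,"jaw": 1.0}
    - {"tx": 0.0,"ty": 4.0,"tz": 0.0,"yaw": -8.0,"jaw": 1.0}
    - {"tx": 0.0,"ty": 4.0,"tz": 0.0,"yaw": -8.0,"jaw": 1.0}
    - {"tx": 0.0,"ty": 3.5,"tz": 0.0,"yaw": -8.0,"jaw": 1.0}

```text
time: 4.3
eef_pos: [0.3681, 0.0963, 0.2372]
orientation: [[0.972, 0.234, 0.006], [0.234, -0.972, 0.002], [0.006, -0.0, -1.0]]
contact_force: [0.7, 0.2, 0.4]
gripper_width: 0.0853
```

Request:
step_arm:
  moves:
    - {"tx": 0.0,"ty": 0.0,"tz": -3.0,"yaw": -8.0,"jaw": 1.0}
    - {"tx": 0.0,"ty": 0.0,"tz": -3.0,"yaw": -8.0,"jaw": 1.0}
    - {"tx": 0.0,"ty": 0.0,"tz": -3.0,"yaw": -2.0,"jaw": 1.0}
    - {"tx": 0.0,"ty": 0.0,"tz": 0.0,"yaw": 0.0,"jaw": 1.0}
    - {"tx": 0.0,"ty": 0.0,"tz": 0.0,"yaw": 0.0,"jaw": 1.0}

```text
time: 4.8
eef_pos: [0.3684, 0.0947, 0.1462]
orientation: [[0.997, -0.072, 0.003], [-0.072, -0.997, 0.001], [0.003, -0.001, -1.0]]
contact_force: [-0.5, -0.3, 1.1]
gripper_width: 0.0853
```

Request:
step_arm:
  moves:
    - {"tx": -0.4,"ty": 1.0,"tz": -2.0,"yaw": -3.9,"jaw": 1.0}
    - {"tx": -0.4,"ty": 0.9,"tz": -2.5,"yaw": 0.0,"jaw": 1.0}
    - {"tx": 0.0,"ty": 0.0,"tz": -2.5,"yaw": 0.0,"jaw": 1.0}
    - {"tx": 0.0,"ty": 0.0,"tz": -2.0,"yaw": 0.0,"jaw": 1.0}
    - {"tx": 0.0,"ty": 0.0,"tz": -1.6,"yaw": 0.0,"jaw": 1.0}
    - {"tx": 0.0,"ty": 0.0,"tz": 0.0,"yaw": 0.0,"jaw": 1.0}

```text
time: 5.4
eef_pos: [0.3602, 0.1134, 0.0384]
orientation: [[0.99, -0.141, 0.001], [-0.141, -0.99, 0.0], [0.001, -0.0, -1.0]]
contact_force: [1.0, 0.4, 0.1]
gripper_width: 0.0852
```

Run:
```python
from h import *
e=sense()["eef_pos"];print(e.round(4))
c=calibration("scene");p,d,X=cloud("scene")
q=c["camera_from_world"]@np.r_[.364,.14,.01,1]; u=int(c["intrinsics"][0,0]*q[0]/-q[2]+c["intrinsics"][0,2]); v=int(-c["intrinsics"][1,1]*q[1]/-q[2]+c["intrinsics"][1,2])
cv2.imwrite("pics/c4.png",cv2.cvtColor(cv2.resize(p[v-80:v+50,u-80:u+80],None,fx=5,fy=4.5,interpolation=cv2.INTER_CUBIC),cv2.COLOR_RGB2BGR))
D=X-e
R=(abs(D[...,0])<.06)&(abs(D[...,1])<.03)&(abs(D[...,2])<.04)&(X[...,2]>.009)&(d>0)
s=D[R];print("lowest finger z rel",s[:,2].min(),"above-plate pts",len(s))
h=cv2.cvtColor(p,cv2.COLOR_RGB2HSV).astype(int)
m=((h[...,0]<5)|(h[...,0]>175))&(h[...,1]>180)&(abs(X[...,0]-.364)<.08)&(abs(X[...,1]-.15)<.09)&(d>0)&(X[...,2]<.02)
print([np.round(a,1) for a in rect(X[m])])
```

```text
[0.3602 0.1134 0.0384]
lowest finger z rel -0.029360071730054664 above-plate pts 222
[array([366. , 149.1]), array([88.1, 76.2]), np.float64(81.5)]
```

View pics/c4.png

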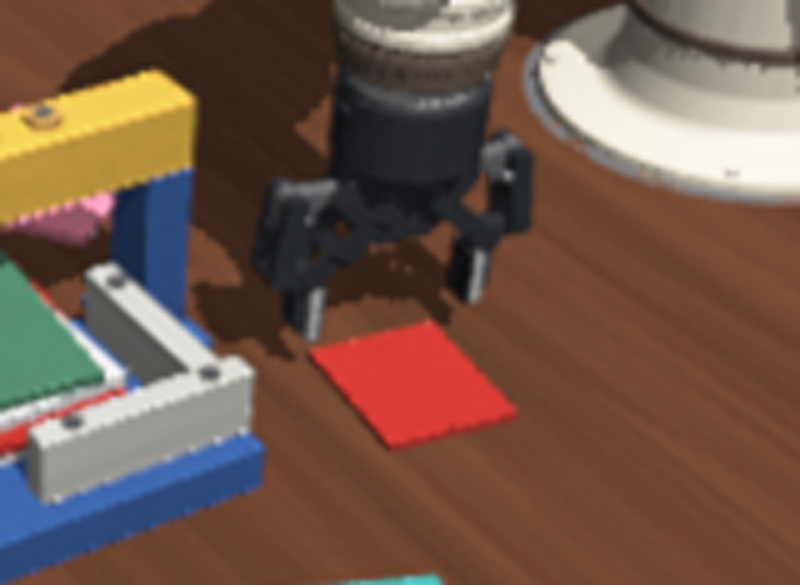

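The picture shows the open fingers square over the red offcut's near end, with its corners at about (320,350), (432,322), (515,410) and (390,448).

Request:
step_arm:
  moves:
    - {"tx": 0.1,"ty": 0.1,"tz": -1.2,"yaw": 0.0,"jaw": 1.0}
    - {"tx": 0.0,"ty": 0.0,"tz": -0.8,"yaw": 0.0,"jaw": 1.0}
    - {"tx": 0.0,"ty": 0.0,"tz": -0.5,"yaw": 0.0,"jaw": 1.0}
    - {"tx": 0.0,"ty": 0.0,"tz": 0.0,"yaw": 0.0,"jaw": 1.0}

```text
time: 5.85
eef_pos: [0.3602, 0.1141, 0.0117]
orientation: [[0.99, -0.142, -0.001], [-0.142, -0.99, -0.0], [-0.001, 0.001, -1.0]]
contact_force: [-0.1, -0.5, -1.0]
gripper_width: 0.0849
```

Request:
step_arm:
  moves:
    - {"tx": 0.0,"ty": 0.0,"tz": 0.1,"yaw": 0.0,"jaw": 0.5}
    - {"tx": 0.0,"ty": 0.0,"tz": 0.0,"yaw": 0.0,"jaw": 0.5}
    - {"tx": 0.0,"ty": 0.0,"tz": 0.0,"yaw": 0.0,"jaw": 0.4}
    - {"tx": 0.0,"ty": 0.0,"tz": 0.0,"yaw": 0.0,"jaw": 0.4}
    - {"tx": 0.0,"ty": 0.0,"tz": 0.0,"yaw": 0.0,"jaw": 0.4}
  grip_force: 60

```text
time: 6.35
eef_pos: [0.3612, 0.1144, 0.0143]
orientation: [[0.99, -0.142, 0.001], [-0.142, -0.99, 0.0], [0.001, -0.001, -1.0]]
contact_force: [-0.4, -1.5, 6.2]
gripper_width: 0.0709
```

Request:
step_arm:
  moves:
    - {"tx": 0.0,"ty": 0.0,"tz": 1.0,"yaw": 0.0,"jaw": 0.4}
    - {"tx": 0.0,"ty": 0.0,"tz": 3.0,"yaw": 0.0,"jaw": 0.4}
    - {"tx": 0.0,"ty": -1.0,"tz": 4.0,"yaw": 2.0,"jaw": 0.4}
    - {"tx": 0.0,"ty": -2.0,"tz": 4.0,"yaw": 2.0,"jaw": 0.4}
    - {"tx": 0.0,"ty": -3.0,"tz": 3.0,"yaw": 2.0,"jaw": 0.4}
    - {"tx": 1.0,"ty": -3.5,"tz": 2.0,"yaw": 2.0,"jaw": 0.4}
    - {"tx": 2.0,"ty": -3.5,"tz": 0.0,"yaw": 0.0,"jaw": 0.4}
    - {"tx": 2.0,"ty": -3.5,"tz": 0.0,"yaw": 0.0,"jaw": 0.4}
    - {"tx": 2.0,"ty": -3.5,"tz": 0.0,"yaw": 0.0,"jaw": 0.4}
    - {"tx": 2.0,"ty": -3.5,"tz": 0.0,"yaw": 0.0,"jaw": 0.4}

```text
time: 7.35
eef_pos: [0.4511, -0.1225, 0.184]
orientation: [[1.0, -0.003, 0.001], [-0.003, -1.0, -0.0], [0.001, 0.0, -1.0]]
contact_force: [0.5, 0.2, -1.7]
gripper_width: 0.0706
```

Request:
step_arm:
  moves:
    - {"tx": 3.0,"ty": -1.0,"tz": 0.0,"yaw": 0.0,"jaw": 0.4}
    - {"tx": 3.0,"ty": 0.0,"tz": 0.0,"yaw": 0.0,"jaw": 0.4}
    - {"tx": 3.0,"ty": 0.0,"tz": -2.0,"yaw": 0.0,"jaw": 0.4}
    - {"tx": 1.0,"ty": 0.0,"tz": -4.0,"yaw": 0.0,"jaw": 0.4}
    - {"tx": 0.0,"ty": 0.0,"tz": 0.0,"yaw": 0.0,"jaw": 0.4}
    - {"tx": 0.0,"ty": 0.0,"tz": 0.0,"yaw": 0.0,"jaw": 0.4}

```text
time: 7.95
eef_pos: [0.5499, -0.1306, 0.1235]
orientation: [[1.0, -0.003, -0.002], [-0.003, -1.0, 0.0], [-0.002, -0.0, -1.0]]
contact_force: [-0.4, 0.9, 0.2]
gripper_width: 0.0705
```

Run:
```python
from h import *
s=sense();e=s["eef_pos"];print(e.round(4),s["time"],s["gripper_width"],s["joint_positions"].round(1))
for n in("top","scene"):
    p,d,X=cloud(n);h=cv2.cvtColor(p,cv2.COLOR_RGB2HSV).astype(int)
    D=X-e
    m=((h[...,0]<6)|(h[...,0]>174))&(h[...,1]>150)&(abs(D[...,0])<.08)&(abs(D[...,1])<.12)&(d>0)&(D[...,2]<.02)&(D[...,2]>-.06)
    P=X[m];print(n,len(P),[np.round(a,1) for a in rect(P)],"ymax",P[:,1].max().round(4),"z",np.percentile(P[:,2],[5,50,95]).round(4))
    # plane tilt
    A=np.c_[P[:,:2]-e[:2],np.ones(len(P))];print(np.linalg.lstsq(A,P[:,2],rcond=None)[0].round(3))
```

```text
[ 0.5499 -0.1306  0.1235] 7.95 0.07048197173833833 [-13.4   6.6  -2.5  81.   -0.   76.8]
top 620 [array([548.5, -84.8]), array([73.5, 59.1]), np.float64(0.1)] ymax -0.0552 z [0.1122 0.1154 0.1187]
[-0.004  0.001  0.115]
scene 508 [array([552.7, -98.7]), array([97.4, 75.2]), np.float64(88.1)] ymax -0.0499 z [0.1146 0.1168 0.119 ]
[-0.007 -0.     0.117]
```

Request:
step_arm:
  moves:
    - {"tx": 1.2,"ty": 0.0,"tz": -3.0,"yaw": 0.0,"jaw": 0.4}
    - {"tx": 0.0,"ty": 0.0,"tz": -3.0,"yaw": 0.0,"jaw": 0.4}
    - {"tx": 0.0,"ty": 0.0,"tz": -1.9,"yaw": 0.0,"jaw": 0.4}
    - {"tx": 0.0,"ty": 1.5,"tz": 0.0,"yaw": 0.0,"jaw": 0.4}
    - {"tx": 0.0,"ty": 1.5,"tz": 0.0,"yaw": 0.0,"jaw": 0.4}
    - {"tx": 0.0,"ty": 1.0,"tz": 0.0,"yaw": 0.0,"jaw": 0.4}
    - {"tx": 0.0,"ty": 1.0,"tz": 0.0,"yaw": 0.0,"jaw": 0.4}
    - {"tx": 0.0,"ty": 1.0,"tz": 0.0,"yaw": 0.0,"jaw": 0.4}
    - {"tx": 0.0,"ty": 0.0,"tz": 0.0,"yaw": 0.0,"jaw": 0.4}

```text
time: 8.95
eef_pos: [0.5629, -0.0695, 0.0449]
orientation: [[1.0, -0.001, 0.001], [-0.001, -1.0, 0.0], [0.001, -0.0, -1.0]]
contact_force: [0.2, 0.1, -0.7]
gripper_width: 0.0705
```

Request:
step_arm:
  moves:
    - {"tx": 0.0,"ty": 0.5,"tz": 0.0,"yaw": 0.0,"jaw": 0.4}
    - {"tx": 0.0,"ty": 0.5,"tz": 0.0,"yaw": 0.0,"jaw": 0.4}
    - {"tx": 0.0,"ty": 0.4,"tz": 0.0,"yaw": 0.0,"jaw": 0.4}

```text
time: 9.25
eef_pos: [0.5626, -0.0567, 0.0442]
orientation: [[1.0, -0.003, -0.0], [-0.003, -1.0, -0.0], [-0.0, 0.0, -1.0]]
contact_force: [0.4, -1.8, -0.8]
gripper_width: 0.0706
```

Request:
step_arm:
  moves:
    - {"tx": 0.0,"ty": 0.2,"tz": 0.0,"yaw": 0.0,"jaw": 0.4}
    - {"tx": 0.0,"ty": 0.2,"tz": 0.0,"yaw": 0.0,"jaw": 0.4}

```text
time: 9.45
eef_pos: [0.5626, -0.0529, 0.0443]
orientation: [[1.0, -0.003, -0.0], [-0.003, -1.0, -0.0], [-0.0, 0.0, -1.0]]
contact_force: [0.3, -2.0, -0.4]
gripper_width: 0.0707
```

Request:
step_arm:
  moves:
    - {"tx": 0.0,"ty": 0.2,"tz": 0.0,"yaw": 0.0,"jaw": 0.4}
    - {"tx": 0.0,"ty": 0.1,"tz": 0.0,"yaw": 0.0,"jaw": 0.4}

```text
time: 9.65
eef_pos: [0.5626, -0.0506, 0.0443]
orientation: [[1.0, -0.003, -0.0], [-0.003, -1.0, -0.002], [-0.0, 0.002, -1.0]]
contact_force: [-0.2, -10.8, -1.8]
gripper_width: 0.0705
```

```bash
cat > st.py <<'E'
from h import *
import sys
O=np.array([.5515,.0852]);a=np.radians(89.8);R2=np.array([[np.cos(a),-np.sin(a)],[np.sin(a),np.cos(a)]])
s=sense();print("tcp",s["eef_pos"].round(4),"t",s["time"],"F",s["contact_force"].round(1))
for n in("top","scene"):
    p,d,X=cloud(n);np.savez(n+"n.npz",p=p,d=d);h=cv2.cvtColor(p,cv2.COLOR_RGB2HSV).astype(int);H,S=h[...,0],h[...,1]
    J=(X[...,:2]-O)@R2; Z=X[...,2]
    R=(J[...,0]>-.12)&(J[...,0]<.0595)&(J[...,1]<.0495)&(J[...,1]>-.12)&(d>0)
    for nm,m in dict(green=R&(H>45)&(H<90)&(S>80)&(Z>.05)&(Z<.075),red2=R&(J[...,0]>-.03)&((H<6)|(H>174))&(S>120)&(Z>.032)&(Z<.06),alu=R&(J[...,0]>-.03)&(S<60)&(Z>.032)&(Z<.062),block=(d>0)&(Z>.073)&(Z<.088)&(J[...,1]<-.06)&(J[...,1]>-.22)&(J[...,0]>-.04)&(J[...,0]<.1)&(S<80)).items():
        P=J[m]
        if len(P)>8:
            r=rect(P);print(n,nm,len(P),"x",(P[:,0].min()*1e3).round(),(P[:,0].max()*1e3).round(),"y",(P[:,1].min()*1e3).round(),(P[:,1].max()*1e3).round(),[np.round(q,1) for q in r])
E
python3 st.py
```

```text
tcp [ 0.5626 -0.0506  0.0443] t 9.65 F [ -0.2 -10.8  -1.8]
top green 1089 x -32.0 42.0 y -76.0 24.0 [array([  4.8, -25.9]), array([74.2, 99.9]), np.float64(0.1)]
top red2 192 x -29.0 59.0 y -64.0 36.0 [array([ 13.6, -13.7]), array([98., 89.]), np.float64(88.2)]
top alu 212 x -30.0 59.0 y -70.0 48.0 [array([ 22.6, -15.7]), array([ 91. , 114.8]), np.float64(8.8)]
top block 400 x -14.0 77.0 y -174.0 -133.0 [array([  32.1, -153.1]), array([31.3, 89.3]), np.float64(82.3)]
scene green 1332 x -73.0 46.0 y -79.0 23.0 [array([-12.6, -29.6]), array([101.6, 118.2]), np.float64(88.1)]
scene red2 52 x 35.0 59.0 y -69.0 -40.0 [array([ 53.1, -58.8]), array([33.7, 20.2]), np.float64(53.1)]
scene alu 233 x -30.0 59.0 y -68.0 49.0 [array([14.5, -8.2]), array([ 80.2, 123. ]), np.float64(6.2)]
scene block 422 x -11.0 81.0 y -177.0 -136.0 [array([  34.8, -157. ]), array([30.5, 92.8]), np.float64(81.0)]
```

Request:
step_arm:
  moves:
    - {"tx": 0.0,"ty": -1.5,"tz": 0.0,"yaw": 0.0,"jaw": 0.4}
    - {"tx": 0.0,"ty": -2.5,"tz": 0.0,"yaw": 0.0,"jaw": 0.4}
    - {"tx": 0.0,"ty": 0.0,"tz": 1.2,"yaw": 0.0,"jaw": 0.4}
    - {"tx": 0.0,"ty": 1.0,"tz": 0.0,"yaw": 0.0,"jaw": 0.4}
    - {"tx": 0.0,"ty": 1.0,"tz": 0.0,"yaw": 0.0,"jaw": 0.4}
    - {"tx": 0.0,"ty": 1.0,"tz": 0.0,"yaw": 0.0,"jaw": 0.4}
    - {"tx": 0.0,"ty": 0.5,"tz": 0.0,"yaw": 0.0,"jaw": 0.4}
    - {"tx": 0.0,"ty": 0.3,"tz": 0.0,"yaw": 0.0,"jaw": 0.4}
    - {"tx": 0.0,"ty": 0.2,"tz": 0.0,"yaw": 0.0,"jaw": 0.4}

```text
time: 10.65
eef_pos: [0.5625, -0.0506, 0.0562]
orientation: [[1.0, -0.003, -0.0], [-0.003, -1.0, -0.004], [-0.0, 0.004, -1.0]]
contact_force: [-0.7, -15.7, -1.1]
gripper_width: 0.0707
```

Request:
step_arm:
  moves:
    - {"tx": 0.0,"ty": -1.5,"tz": 0.0,"yaw": 0.0,"jaw": 0.4}
    - {"tx": 0.0,"ty": -2.5,"tz": 0.0,"yaw": 0.0,"jaw": 0.4}
    - {"tx": 0.0,"ty": 0.0,"tz": 1.2,"yaw": 0.0,"jaw": 0.4}
    - {"tx": 0.0,"ty": 1.0,"tz": 0.0,"yaw": 0.0,"jaw": 0.4}
    - {"tx": 0.0,"ty": 1.0,"tz": 0.0,"yaw": 0.0,"jaw": 0.4}
    - {"tx": 0.0,"ty": 1.0,"tz": 0.0,"yaw": 0.0,"jaw": 0.4}
    - {"tx": 0.0,"ty": 0.5,"tz": 0.0,"yaw": 0.0,"jaw": 0.4}
    - {"tx": 0.0,"ty": 0.3,"tz": 0.0,"yaw": 0.0,"jaw": 0.4}
    - {"tx": 0.0,"ty": 0.2,"tz": 0.0,"yaw": 0.0,"jaw": 0.4}

```text
time: 11.55
eef_pos: [0.5626, -0.0505, 0.0682]
orientation: [[1.0, -0.003, -0.0], [-0.003, -1.0, -0.003], [-0.0, 0.003, -1.0]]
contact_force: [-0.5, -14.0, -0.1]
gripper_width: 0.0708
```

```bash
python3 st.py|grep -v block
```

```text
tcp [ 0.5626 -0.0505  0.0682] t 11.55 F [ -0.5 -14.   -0.1]
top green 1304 x -32.0 58.0 y -73.0 24.0 [array([ 12.8, -24.7]), array([89.8, 97. ]), np.float64(0.4)]
top red2 70 x -29.0 58.0 y 32.0 36.0 [array([14.4, 34.1]), array([87.8,  4.5]), np.float64(0.3)]
top alu 146 x -30.0 59.0 y 22.0 48.0 [array([14.8, 34.9]), array([88.9, 25.4]), np.float64(0.2)]
scene green 1237 x -58.0 59.0 y -78.0 23.0 [array([  0.9, -27.6]), array([117. , 100.8]), np.float64(0.1)]
scene alu 133 x -29.0 59.0 y -71.0 49.0 [array([ 16.2, -11.2]), array([ 76.6, 128.5]), np.float64(6.1)]
```

Request:
step_arm:
  moves:
    - {"tx": 0.0,"ty": -3.0,"tz": 0.0,"yaw": 0.0,"jaw": 0.4}
    - {"tx": 0.0,"ty": -4.5,"tz": 0.0,"yaw": 0.0,"jaw": 0.4}
    - {"tx": 0.0,"ty": -1.0,"tz": 4.5,"yaw": 0.0,"jaw": 0.4}
    - {"tx": -2.0,"ty": 0.0,"tz": 4.0,"yaw": 0.0,"jaw": 0.4}
    - {"tx": -3.6,"ty": 0.0,"tz": 3.0,"yaw": 0.0,"jaw": 0.4}
    - {"tx": -4.0,"ty": 1.0,"tz": 0.0,"yaw": 0.0,"jaw": 0.4}
    - {"tx": -4.0,"ty": 3.0,"tz": 0.0,"yaw": 0.0,"jaw": 0.4}
    - {"tx": -4.0,"ty": 3.0,"tz": 0.0,"yaw": 0.0,"jaw": 0.4}
    - {"tx": -2.5,"ty": 4.2,"tz": 0.0,"yaw": 0.0,"jaw": 0.4}
    - {"tx": 0.0,"ty": 4.5,"tz": 0.0,"yaw": 0.0,"jaw": 0.4}

```text
time: 12.65
eef_pos: [0.3592, 0.0228, 0.1839]
orientation: [[1.0, -0.005, 0.002], [-0.005, -1.0, 0.0], [0.002, -0.0, -1.0]]
contact_force: [2.5, -0.1, -1.1]
gripper_width: 0.0705
```

Request:
step_arm:
  moves:
    - {"tx": 0.0,"ty": 4.6,"tz": 0.0,"yaw": -4.0,"jaw": 0.4}
    - {"tx": 0.0,"ty": 4.6,"tz": -2.0,"yaw": -4.0,"jaw": 0.4}
    - {"tx": 0.0,"ty": 0.0,"tz": -4.0,"yaw": 0.0,"jaw": 0.4}
    - {"tx": 0.0,"ty": 0.0,"tz": -4.0,"yaw": 0.0,"jaw": 0.4}
    - {"tx": 0.0,"ty": 0.0,"tz": -3.0,"yaw": 0.0,"jaw": 0.4}
    - {"tx": 0.0,"ty": 0.0,"tz": 0.0,"yaw": 0.0,"jaw": 0.4}

```text
time: 13.25
eef_pos: [0.3591, 0.1136, 0.0498]
orientation: [[0.99, -0.141, -0.006], [-0.141, -0.99, -0.002], [-0.006, 0.003, -1.0]]
contact_force: [-0.2, -0.7, -0.0]
gripper_width: 0.0703
```

Request:
step_arm:
  moves:
    - {"tx": 0.1,"ty": 0.0,"tz": -2.0,"yaw": 0.0,"jaw": 0.4}
    - {"tx": 0.1,"ty": 0.0,"tz": -1.0,"yaw": 0.0,"jaw": 0.4}
    - {"tx": 0.0,"ty": 0.0,"tz": -0.5,"yaw": 0.0,"jaw": 0.4}
    - {"tx": 0.0,"ty": 0.0,"tz": 0.0,"yaw": 0.0,"jaw": 1.0}
    - {"tx": 0.0,"ty": 0.0,"tz": 0.0,"yaw": 0.0,"jaw": 1.0}
    - {"tx": 0.0,"ty": 0.0,"tz": 0.0,"yaw": 0.0,"jaw": 1.0}
    - {"tx": 0.0,"ty": 0.0,"tz": 2.0,"yaw": 0.0,"jaw": 1.0}
    - {"tx": 0.0,"ty": 0.0,"tz": 4.0,"yaw": 0.0,"jaw": 1.0}
    - {"tx": 0.0,"ty": 0.0,"tz": 5.0,"yaw": 8.0,"jaw": 1.0}
    - {"tx": 0.0,"ty": 0.0,"tz": 5.0,"yaw": 8.0,"jaw": 1.0}

```text
time: 14.25
eef_pos: [0.3632, 0.1139, 0.1806]
orientation: [[0.99, 0.142, 0.0], [0.142, -0.99, 0.0], [0.0, -0.0, -1.0]]
contact_force: [1.3, -0.3, -0.4]
gripper_width: 0.0854
```

Request:
step_arm:
  moves:
    - {"tx": 0.0,"ty": 0.0,"tz": 5.0,"yaw": 8.0,"jaw": 0.06}
    - {"tx": 3.0,"ty": 0.0,"tz": 2.5,"yaw": 8.0,"jaw": 0.06}
    - {"tx": 3.0,"ty": 0.0,"tz": 0.0,"yaw": 8.0,"jaw": 0.06}
    - {"tx": 3.0,"ty": 0.0,"tz": 0.0,"yaw": 8.0,"jaw": 0.06}
    - {"tx": 3.0,"ty": 0.0,"tz": 0.0,"yaw": 8.0,"jaw": 0.06}
    - {"tx": 3.0,"ty": 0.0,"tz": 0.0,"yaw": 8.0,"jaw": 0.06}
    - {"tx": 3.0,"ty": 0.0,"tz": 0.0,"yaw": 8.0,"jaw": 0.06}
    - {"tx": 3.0,"ty": 0.0,"tz": 0.0,"yaw": 8.0,"jaw": 0.06}
    - {"tx": 3.0,"ty": 0.0,"tz": 0.0,"yaw": 8.0,"jaw": 0.06}
    - {"tx": 3.0,"ty": 0.0,"tz": 0.0,"yaw": 8.0,"jaw": 0.06}

```text
time: 15.25
eef_pos: [0.6349, 0.114, 0.2538]
orientation: [[0.032, 0.999, 0.001], [0.999, -0.032, 0.0], [0.0, 0.001, -1.0]]
contact_force: [-0.3, 0.0, 0.3]
gripper_width: 0.0454
```

Request:
step_arm:
  moves:
    - {"tx": 1.5,"ty": 0.0,"tz": 0.0,"yaw": 2.0,"jaw": 0.06}
    - {"tx": 1.0,"ty": 0.0,"tz": 0.0,"yaw": 0.0,"jaw": 0.06}
    - {"tx": 0.0,"ty": 0.0,"tz": 0.0,"yaw": 0.0,"jaw": 0.06}

```text
time: 15.55
eef_pos: [0.6595, 0.114, 0.2527]
orientation: [[0.003, 1.0, -0.001], [1.0, -0.003, -0.0], [-0.0, -0.001, -1.0]]
contact_force: [-0.4, 0.5, -0.6]
gripper_width: 0.0449
```

Request:
step_arm:
  moves:
    - {"tx": -0.1,"ty": -0.3,"tz": -4.0,"yaw": 0.0,"jaw": 0.06}
    - {"tx": 0.0,"ty": 0.0,"tz": -4.0,"yaw": 0.0,"jaw": 0.06}
    - {"tx": 0.0,"ty": 0.0,"tz": -4.0,"yaw": 0.0,"jaw": 0.06}
    - {"tx": 0.0,"ty": 0.0,"tz": -1.0,"yaw": 0.0,"jaw": 0.06}
    - {"tx": 0.0,"ty": 0.0,"tz": 0.0,"yaw": 0.0,"jaw": 0.06}

```text
time: 16.05
eef_pos: [0.6566, 0.111, 0.1227]
orientation: [[0.003, 1.0, -0.002], [1.0, -0.003, -0.0], [-0.0, -0.002, -1.0]]
contact_force: [0.3, -0.4, 0.5]
gripper_width: 0.0449
```

Run:
```python
from h import *
s=sense();e=s["eef_pos"];print(e.round(4))
for n in("scene",):
    p,d,X=cloud(n);h=cv2.cvtColor(p,cv2.COLOR_RGB2HSV).astype(int);D=X-e
    R=(abs(D[...,0])<.045)&(abs(D[...,1])<.09)&(X[...,2]>.088)&(d>0)&~((h[...,0]>15)&(h[...,0]<35)&(h[...,1]>120))
    for z0 in np.arange(-.03,.11,.01):
        q=D[R&(D[...,2]>z0)&(D[...,2]<=z0+.01)]
        if len(q)>3: print(round(z0*1e3),len(q),"x",(np.percentile(q[:,0],[3,97])*1e3).round(),"y",(np.percentile(q[:,1],[3,97])*1e3).round())
    q=D[R];print("tip",q[:,2].min())
    cv2.imwrite("pics/c5.png",cv2.cvtColor(cv2.resize(p[130:300,150:350],None,fx=3.9,fy=3.5,interpolation=cv2.INTER_CUBIC),cv2.COLOR_RGB2BGR))
```

```text
[0.6566 0.111  0.1227]
-20 42 x [-6. 12.] y [-25.  34.]
-10 63 x [-5. 13.] y [-28.  37.]
0 65 x [-5. 13.] y [-26.  38.]
10 39 x [-4. 13.] y [-28.  38.]
20 41 x [-6. 15.] y [-28.  54.]
30 85 x [-8. 15.] y [-46.  56.]
40 81 x [-8. 19.] y [-49.  59.]
50 102 x [-8. 19.] y [-51.  62.]
60 91 x [-7. 20.] y [-23.  65.]
70 122 x [-8. 21.] y [-13.  68.]
80 159 x [-7. 21.] y [-8. 66.]
90 62 x [-6. 13.] y [19. 41.]
100 61 x [-11.  34.] y [15. 39.]
110 142 x [-19.  39.] y [-1. 38.]
tip -0.01917995907063373
```

View pics/c5.png

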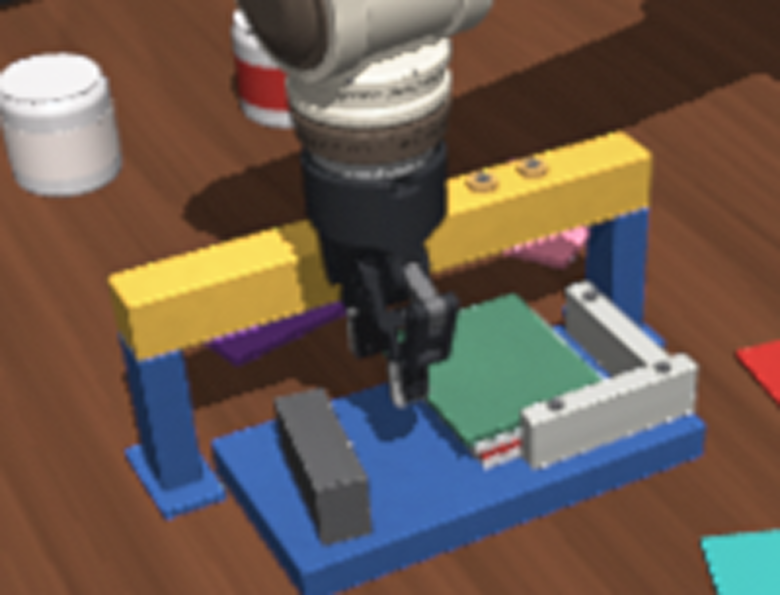

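Request:
step_arm:
  moves:
    - {"tx": 0.0,"ty": 1.0,"tz": 0.0,"yaw": 0.0,"jaw": 0.06}
    - {"tx": 0.0,"ty": 0.0,"tz": -3.0,"yaw": 0.0,"jaw": 0.06}
    - {"tx": 0.0,"ty": 0.0,"tz": -2.5,"yaw": 0.0,"jaw": 0.06}
    - {"tx": 0.0,"ty": 0.0,"tz": -1.5,"yaw": 0.0,"jaw": 0.06}
    - {"tx": 0.0,"ty": 0.0,"tz": 0.0,"yaw": 0.0,"jaw": 0.06}

```text
time: 16.6
eef_pos: [0.6572, 0.1214, 0.0525]
orientation: [[0.003, 1.0, -0.002], [1.0, -0.003, -0.0], [-0.0, -0.002, -1.0]]
contact_force: [-0.1, 1.1, -1.0]
gripper_width: 0.0454
```

Request:
step_arm:
  moves:
    - {"tx": -1.0,"ty": 0.0,"tz": 0.0,"yaw": 0.0,"jaw": 0.06}
    - {"tx": -1.0,"ty": 0.0,"tz": 0.0,"yaw": 0.0,"jaw": 0.06}
    - {"tx": -1.0,"ty": 0.0,"tz": 0.0,"yaw": 0.0,"jaw": 0.06}
    - {"tx": -0.5,"ty": 0.0,"tz": 0.0,"yaw": 0.0,"jaw": 0.06}
    - {"tx": -0.4,"ty": 0.0,"tz": 0.0,"yaw": 0.0,"jaw": 0.06}

```text
time: 17.1
eef_pos: [0.6187, 0.1212, 0.0544]
orientation: [[0.003, 1.0, 0.002], [1.0, -0.003, 0.0], [0.0, 0.002, -1.0]]
contact_force: [2.2, 0.8, 0.4]
gripper_width: 0.0451
```

Request:
step_arm:
  moves:
    - {"tx": -0.2,"ty": 0.0,"tz": 0.0,"yaw": 0.0,"jaw": 0.06}
    - {"tx": -0.2,"ty": 0.0,"tz": 0.0,"yaw": 0.0,"jaw": 0.06}

```text
time: 17.3
eef_pos: [0.6148, 0.1211, 0.0536]
orientation: [[0.003, 1.0, 0.001], [1.0, -0.003, 0.0], [0.0, 0.001, -1.0]]
contact_force: [2.4, -0.5, 0.6]
gripper_width: 0.0448
```

Request:
step_arm:
  moves:
    - {"tx": -0.2,"ty": 0.0,"tz": 0.0,"yaw": 0.0,"jaw": 0.06}
    - {"tx": -0.1,"ty": 0.0,"tz": 0.0,"yaw": 0.0,"jaw": 0.06}

```text
time: 17.5
eef_pos: [0.6125, 0.1209, 0.0536]
orientation: [[0.003, 1.0, 0.002], [1.0, -0.003, -0.0], [-0.0, 0.002, -1.0]]
contact_force: [10.3, -1.9, -1.0]
gripper_width: 0.0457
```

Request:
step_arm:
  moves:
    - {"tx": -0.1,"ty": 0.0,"tz": 0.0,"yaw": 0.0,"jaw": 0.06}
    - {"tx": -0.1,"ty": 0.0,"tz": 0.0,"yaw": 0.0,"jaw": 0.06}

```text
time: 17.7
eef_pos: [0.6124, 0.1209, 0.0539]
orientation: [[0.003, 1.0, 0.006], [1.0, -0.003, -0.0], [-0.0, 0.006, -1.0]]
contact_force: [19.5, -2.4, -4.3]
gripper_width: 0.0456
```

Request:
step_arm:
  moves:
    - {"tx": 1.0,"ty": 0.0,"tz": 0.0,"yaw": 0.0,"jaw": 0.06}
    - {"tx": 0.0,"ty": 0.0,"tz": -0.3,"yaw": 0.0,"jaw": 0.06}
    - {"tx": -0.5,"ty": 0.0,"tz": 0.0,"yaw": 0.0,"jaw": 0.06}
    - {"tx": -0.4,"ty": 0.0,"tz": 0.0,"yaw": 0.0,"jaw": 0.06}
    - {"tx": -0.1,"ty": 0.0,"tz": 0.0,"yaw": 0.0,"jaw": 0.06}

```text
time: 18.2
eef_pos: [0.6124, 0.1211, 0.0512]
orientation: [[0.003, 1.0, 0.007], [1.0, -0.003, 0.0], [0.0, 0.007, -1.0]]
contact_force: [20.7, -1.5, -4.6]
gripper_width: 0.0453
```

Request:
step_arm:
  moves:
    - {"tx": 2.0,"ty": 0.0,"tz": 0.0,"yaw": 0.0,"jaw": 0.06}
    - {"tx": 2.0,"ty": 0.0,"tz": 0.0,"yaw": 0.0,"jaw": 0.06}
    - {"tx": 0.0,"ty": 0.0,"tz": 4.0,"yaw": 0.0,"jaw": 0.06}
    - {"tx": 0.0,"ty": 0.0,"tz": 4.0,"yaw": 0.0,"jaw": 0.06}
    - {"tx": 1.0,"ty": 0.0,"tz": 4.0,"yaw": 0.0,"jaw": 0.06}
    - {"tx": 0.0,"ty": 4.0,"tz": 4.0,"yaw": 0.0,"jaw": 0.06}
    - {"tx": 0.0,"ty": 4.0,"tz": 0.0,"yaw": 0.0,"jaw": 0.06}
    - {"tx": 0.0,"ty": 4.0,"tz": 0.0,"yaw": 0.0,"jaw": 0.06}

```text
time: 19.0
eef_pos: [0.6594, 0.2374, 0.207]
orientation: [[0.004, 1.0, 0.001], [1.0, -0.004, 0.001], [0.001, 0.001, -1.0]]
contact_force: [0.3, 0.1, -0.9]
gripper_width: 0.0453
```

```bash
python3 st.py
python3 - <<'E'
import numpy as np,cv2
p=np.load("topn.npz")["p"];q=np.load("scenen.npz")["p"]
a=cv2.resize(p[130:255,225:315],(396,550),interpolation=cv2.INTER_CUBIC);b=cv2.resize(q[195:280,235:335],None,fx=4,fy=4,interpolation=cv2.INTER_CUBIC)
o=np.zeros((550,800,3),np.uint8);o[:,:396]=a;o[:340,400:]=b;cv2.imwrite("pics/c6.png",o[...,::-1])
E
```

```text
tcp [0.6594 0.2374 0.207 ] t 19.0 F [ 0.3  0.1 -0.9]
top green 1287 x -33.0 57.0 y -49.0 47.0 [array([12.4, -1.3]), array([89.3, 96. ]), np.float64(0.3)]
top alu 37 x -30.0 59.0 y -38.0 49.0 [array([33. , 24.2]), array([ 52.6, 124.3]), np.float64(45.9)]
top block 401 x -13.0 77.0 y -175.0 -132.0 [array([  32.5, -153.2]), array([31.2, 90.2]), np.float64(81.1)]
scene green 309 x -58.0 54.0 y -52.0 47.0 [array([-2.3, -3.2]), array([111.1,  99.3]), np.float64(0.5)]
scene alu 92 x -29.0 59.0 y -53.0 48.0 [array([ 25.5, -13.8]), array([104.1,  83.7]), np.float64(73.6)]
scene block 418 x -11.0 81.0 y -178.0 -135.0 [array([  35.9, -156.9]), array([30.4, 91.5]), np.float64(81.0)]
```

View pics/c6.png

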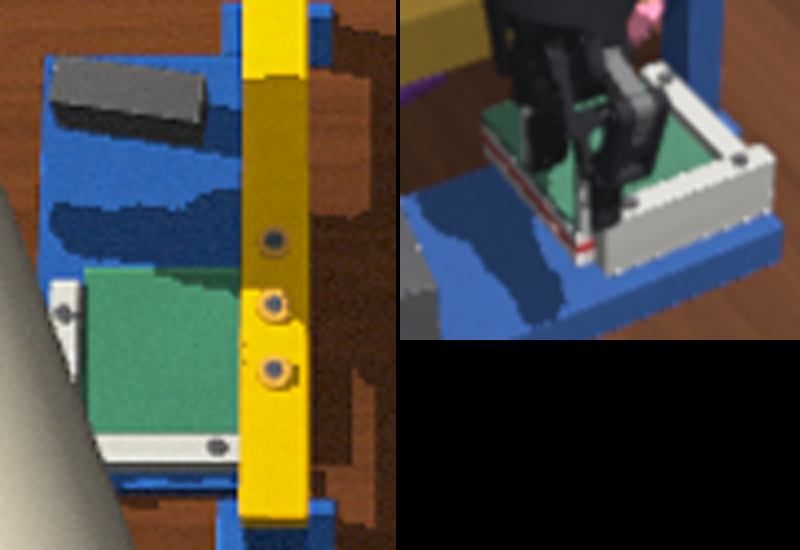

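The picture shows the four blanks as one square stack against both fences. The camera can't rule out a millimetre of drift off the back fence from the side push, so I'll fetch the offcut again and re-tap the near edges.

Request:
step_arm:
  moves:
    - {"tx": -3.0,"ty": -1.2,"tz": 0.0,"yaw": -8.0,"jaw": 1.0}
    - {"tx": -3.0,"ty": -1.2,"tz": 0.0,"yaw": -8.0,"jaw": 1.0}
    - {"tx": -3.0,"ty": -1.2,"tz": 0.0,"yaw": -8.0,"jaw": 1.0}
    - {"tx": -3.0,"ty": -1.2,"tz": 0.0,"yaw": -8.0,"jaw": 1.0}
    - {"tx": -3.0,"ty": -1.2,"tz": 0.0,"yaw": -8.0,"jaw": 1.0}
    - {"tx": -3.0,"ty": -1.2,"tz": 0.0,"yaw": -8.0,"jaw": 1.0}
    - {"tx": -3.0,"ty": -1.2,"tz": 0.0,"yaw": -8.0,"jaw": 1.0}
    - {"tx": -3.0,"ty": -1.2,"tz": 0.0,"yaw": -8.0,"jaw": 1.0}
    - {"tx": -3.0,"ty": -1.3,"tz": 0.0,"yaw": -8.0,"jaw": 1.0}
    - {"tx": -3.0,"ty": -1.3,"tz": 0.0,"yaw": -8.0,"jaw": 1.0}

```text
time: 20.1
eef_pos: [0.3576, 0.1135, 0.205]
orientation: [[0.986, 0.165, -0.001], [0.165, -0.986, -0.0], [-0.001, 0.0, -1.0]]
contact_force: [0.2, -0.1, -0.3]
gripper_width: 0.0855
```

Request:
step_arm:
  moves:
    - {"tx": 0.0,"ty": 0.0,"tz": -2.0,"yaw": -8.0,"jaw": 1.0}
    - {"tx": 0.0,"ty": 0.0,"tz": -3.0,"yaw": -8.0,"jaw": 1.0}
    - {"tx": 0.0,"ty": 0.0,"tz": -4.0,"yaw": -2.0,"jaw": 1.0}
    - {"tx": 0.0,"ty": 0.0,"tz": -4.0,"yaw": 0.0,"jaw": 1.0}
    - {"tx": 0.0,"ty": 0.0,"tz": -3.0,"yaw": 0.0,"jaw": 1.0}
    - {"tx": 0.0,"ty": 0.0,"tz": 0.0,"yaw": 0.0,"jaw": 1.0}

```text
time: 20.7
eef_pos: [0.3564, 0.1132, 0.0417]
orientation: [[0.99, -0.142, -0.007], [-0.142, -0.99, -0.002], [-0.007, 0.003, -1.0]]
contact_force: [-0.1, -0.9, 0.6]
gripper_width: 0.0855
```

Run:
```python
from h import *
print(sense()["eef_pos"].round(4))
p,d,X=cloud("scene");h=cv2.cvtColor(p,cv2.COLOR_RGB2HSV).astype(int)
m=((h[...,0]<5)|(h[...,0]>175))&(h[...,1]>180)&(abs(X[...,0]-.364)<.08)&(abs(X[...,1]-.15)<.09)&(d>0)&(X[...,2]<.02)
print([np.round(a,1) for a in rect(X[m])])
```

```text
[0.3564 0.1132 0.0417]
[array([371.3, 147.4]), array([91.2, 74. ]), np.float64(82.5)]
```

Request:
step_arm:
  moves:
    - {"tx": 0.4,"ty": 0.1,"tz": -0.5,"yaw": 0.0,"jaw": 1.0}
    - {"tx": 0.3,"ty": 0.0,"tz": -0.8,"yaw": 0.0,"jaw": 1.0}
    - {"tx": 0.0,"ty": 0.0,"tz": -0.8,"yaw": 0.0,"jaw": 1.0}
    - {"tx": 0.0,"ty": 0.0,"tz": -0.8,"yaw": 0.0,"jaw": 1.0}
    - {"tx": 0.0,"ty": 0.0,"tz": 0.0,"yaw": 0.0,"jaw": 0.5}
    - {"tx": 0.0,"ty": 0.0,"tz": 0.0,"yaw": 0.0,"jaw": 0.4}
    - {"tx": 0.0,"ty": 0.0,"tz": 0.0,"yaw": 0.0,"jaw": 0.4}
    - {"tx": 0.0,"ty": 0.0,"tz": 0.0,"yaw": 0.0,"jaw": 0.4}
    - {"tx": 0.0,"ty": 0.0,"tz": 0.0,"yaw": 0.0,"jaw": 0.4}

```text
time: 21.65
eef_pos: [0.3667, 0.1154, 0.0168]
orientation: [[0.99, -0.142, 0.0], [-0.142, -0.99, -0.0], [0.0, 0.0, -1.0]]
contact_force: [-0.5, 0.5, 0.4]
gripper_width: 0.0704
```

Request:
step_arm:
  moves:
    - {"tx": 0.0,"ty": 0.0,"tz": 1.0,"yaw": 0.0,"jaw": 0.4}
    - {"tx": 0.0,"ty": 0.0,"tz": 3.0,"yaw": 0.0,"jaw": 0.4}
    - {"tx": 0.0,"ty": -1.0,"tz": 4.0,"yaw": 2.0,"jaw": 0.4}
    - {"tx": 0.0,"ty": -2.0,"tz": 4.0,"yaw": 2.0,"jaw": 0.4}
    - {"tx": 0.0,"ty": -3.0,"tz": 3.0,"yaw": 2.0,"jaw": 0.4}
    - {"tx": 1.0,"ty": -3.5,"tz": 2.0,"yaw": 2.0,"jaw": 0.4}
    - {"tx": 2.0,"ty": -3.5,"tz": 0.0,"yaw": 0.0,"jaw": 0.4}
    - {"tx": 2.0,"ty": -3.5,"tz": 0.0,"yaw": 0.0,"jaw": 0.4}
    - {"tx": 2.0,"ty": -3.5,"tz": 0.0,"yaw": 0.0,"jaw": 0.4}
    - {"tx": 2.0,"ty": -3.5,"tz": 0.0,"yaw": 0.0,"jaw": 0.4}

```text
time: 22.65
eef_pos: [0.4572, -0.1214, 0.1876]
orientation: [[1.0, -0.003, 0.001], [-0.003, -1.0, -0.0], [0.001, 0.0, -1.0]]
contact_force: [0.7, 0.9, 0.5]
gripper_width: 0.07
```

Request:
step_arm:
  moves:
    - {"tx": 3.0,"ty": -1.0,"tz": 0.0,"yaw": 0.0,"jaw": 0.4}
    - {"tx": 3.0,"ty": 0.0,"tz": 0.0,"yaw": 0.0,"jaw": 0.4}
    - {"tx": 3.0,"ty": 0.0,"tz": -2.0,"yaw": 0.0,"jaw": 0.4}
    - {"tx": 1.0,"ty": 0.0,"tz": -4.0,"yaw": 0.0,"jaw": 0.4}
    - {"tx": 0.0,"ty": 0.0,"tz": 0.0,"yaw": 0.0,"jaw": 0.4}

```text
time: 23.15
eef_pos: [0.5554, -0.129, 0.1218]
orientation: [[1.0, -0.002, -0.008], [-0.002, -1.0, 0.002], [-0.008, -0.002, -1.0]]
contact_force: [-1.0, -0.0, -1.2]
gripper_width: 0.0699
```

Run:
```python
from h import *
s=sense();e=s["eef_pos"];print(e.round(4),s["time"],s["gripper_width"])
for n in("top","scene"):
    p,d,X=cloud(n);h=cv2.cvtColor(p,cv2.COLOR_RGB2HSV).astype(int)
    D=X-e
    m=((h[...,0]<6)|(h[...,0]>174))&(h[...,1]>150)&(abs(D[...,0])<.08)&(abs(D[...,1])<.12)&(d>0)&(D[...,2]<.02)&(D[...,2]>-.06)
    P=X[m];print(n,len(P),[np.round(a,1) for a in rect(P)],"ymax",P[:,1].max().round(4),"z",np.percentile(P[:,2],[5,50,95]).round(4))
```

```text
[ 0.5554 -0.129   0.1218] 23.15 0.06987087213065253
top 590 [array([553. , -83.9]), array([72.9, 56.7]), np.float64(0.1)] ymax -0.0555 z [0.1084 0.1116 0.115 ]
scene 485 [array([ 557.4, -100.6]), array([87.5, 72.7]), np.float64(89.1)] ymax -0.0569 z [0.1122 0.1146 0.1167]
```

Request:
step_arm:
  moves:
    - {"tx": -0.3,"ty": 0.0,"tz": -3.0,"yaw": 0.0,"jaw": 0.4}
    - {"tx": 0.0,"ty": 0.0,"tz": -3.0,"yaw": 0.0,"jaw": 0.4}
    - {"tx": 0.0,"ty": 0.0,"tz": -1.2,"yaw": 0.0,"jaw": 0.4}
    - {"tx": 0.0,"ty": 2.5,"tz": 0.0,"yaw": 0.0,"jaw": 0.4}
    - {"tx": 0.0,"ty": 2.5,"tz": 0.0,"yaw": 0.0,"jaw": 0.4}
    - {"tx": 0.0,"ty": 1.3,"tz": 0.0,"yaw": 0.0,"jaw": 0.4}
    - {"tx": 0.0,"ty": 0.7,"tz": 0.0,"yaw": 0.0,"jaw": 0.4}
    - {"tx": 0.0,"ty": 0.3,"tz": 0.0,"yaw": 0.0,"jaw": 0.4}
    - {"tx": 0.0,"ty": 0.2,"tz": 0.0,"yaw": 0.0,"jaw": 0.4}

```text
time: 24.15
eef_pos: [0.5539, -0.0548, 0.0553]
orientation: [[1.0, -0.003, 0.001], [-0.003, -1.0, -0.0], [0.001, 0.0, -1.0]]
contact_force: [0.1, -0.1, -0.6]
gripper_width: 0.0699
```

Request:
step_arm:
  moves:
    - {"tx": 0.0,"ty": 0.1,"tz": 0.0,"yaw": 0.0,"jaw": 0.4}
    - {"tx": 0.0,"ty": 0.1,"tz": 0.0,"yaw": 0.0,"jaw": 0.4}

```text
time: 24.35
eef_pos: [0.5536, -0.053, 0.0547]
orientation: [[1.0, -0.003, -0.0], [-0.003, -1.0, -0.0], [-0.0, 0.0, -1.0]]
contact_force: [-0.2, -0.3, -2.1]
gripper_width: 0.07
```

Request:
step_arm:
  moves:
    - {"tx": 0.0,"ty": -0.2,"tz": -0.4,"yaw": 0.0,"jaw": 0.4}
    - {"tx": 0.0,"ty": 0.2,"tz": 0.0,"yaw": 0.0,"jaw": 0.4}
    - {"tx": 0.0,"ty": 0.1,"tz": 0.0,"yaw": 0.0,"jaw": 0.4}
    - {"tx": 0.0,"ty": 0.1,"tz": 0.0,"yaw": 0.0,"jaw": 0.4}

```text
time: 24.75
eef_pos: [0.5536, -0.0506, 0.0507]
orientation: [[1.0, -0.003, -0.0], [-0.003, -1.0, -0.0], [-0.0, 0.0, -1.0]]
contact_force: [0.8, 0.1, -1.1]
gripper_width: 0.0699
```

Request:
step_arm:
  moves:
    - {"tx": 0.0,"ty": 0.1,"tz": 0.0,"yaw": 0.0,"jaw": 0.4}
    - {"tx": 0.0,"ty": 0.1,"tz": 0.0,"yaw": 0.0,"jaw": 0.4}

```text
time: 24.95
eef_pos: [0.5537, -0.0494, 0.0508]
orientation: [[1.0, -0.004, 0.0], [-0.004, -1.0, -0.002], [0.0, 0.002, -1.0]]
contact_force: [-1.0, -8.8, -0.7]
gripper_width: 0.0701
```

Request:
step_arm:
  moves:
    - {"tx": 0.0,"ty": 0.1,"tz": 0.0,"yaw": 0.0,"jaw": 0.4}
    - {"tx": 0.0,"ty": 0.1,"tz": 0.0,"yaw": 0.0,"jaw": 0.4}

```text
time: 25.15
eef_pos: [0.5535, -0.0491, 0.0509]
orientation: [[1.0, -0.005, -0.0], [-0.005, -1.0, -0.006], [-0.0, 0.006, -1.0]]
contact_force: [-1.4, -19.0, -0.2]
gripper_width: 0.07
```

Request:
step_arm:
  moves:
    - {"tx": 0.0,"ty": -1.5,"tz": 0.0,"yaw": 0.0,"jaw": 0.4}
    - {"tx": 0.0,"ty": 0.0,"tz": 1.1,"yaw": 0.0,"jaw": 0.4}
    - {"tx": 0.0,"ty": 0.8,"tz": 0.0,"yaw": 0.0,"jaw": 0.4}
    - {"tx": 0.0,"ty": 0.4,"tz": 0.0,"yaw": 0.0,"jaw": 0.4}
    - {"tx": 0.0,"ty": 0.2,"tz": 0.0,"yaw": 0.0,"jaw": 0.4}
    - {"tx": 0.0,"ty": 0.1,"tz": 0.0,"yaw": 0.0,"jaw": 0.4}

```text
time: 25.75
eef_pos: [0.5538, -0.049, 0.062]
orientation: [[1.0, -0.005, 0.0], [-0.005, -1.0, -0.007], [0.001, 0.007, -1.0]]
contact_force: [-1.1, -22.6, 0.6]
gripper_width: 0.07
```

Request:
step_arm:
  moves:
    - {"tx": 0.0,"ty": -1.5,"tz": 0.0,"yaw": 0.0,"jaw": 0.4}
    - {"tx": 0.0,"ty": 0.0,"tz": 0.8,"yaw": 0.0,"jaw": 0.4}
    - {"tx": 0.0,"ty": 0.8,"tz": 0.0,"yaw": 0.0,"jaw": 0.4}
    - {"tx": 0.0,"ty": 0.4,"tz": 0.0,"yaw": 0.0,"jaw": 0.4}
    - {"tx": 0.0,"ty": 0.2,"tz": 0.0,"yaw": 0.0,"jaw": 0.4}
    - {"tx": 0.0,"ty": 0.1,"tz": 0.0,"yaw": 0.0,"jaw": 0.4}

```text
time: 26.35
eef_pos: [0.5536, -0.049, 0.0699]
orientation: [[1.0, -0.005, 0.0], [-0.005, -1.0, -0.008], [0.0, 0.008, -1.0]]
contact_force: [-0.5, -24.6, 0.1]
gripper_width: 0.0701
```

Request:
step_arm:
  moves:
    - {"tx": 0.0,"ty": -3.0,"tz": 0.0,"yaw": 0.0,"jaw": 0.4}
    - {"tx": 0.0,"ty": -4.5,"tz": 0.0,"yaw": 0.0,"jaw": 0.4}
    - {"tx": 0.0,"ty": -1.0,"tz": 4.5,"yaw": 0.0,"jaw": 0.4}
    - {"tx": -2.0,"ty": 0.0,"tz": 4.0,"yaw": 0.0,"jaw": 0.4}
    - {"tx": -3.6,"ty": 0.0,"tz": 3.0,"yaw": 0.0,"jaw": 0.4}
    - {"tx": -4.0,"ty": 1.0,"tz": 0.0,"yaw": 0.0,"jaw": 0.4}
    - {"tx": -4.0,"ty": 3.0,"tz": 0.0,"yaw": 0.0,"jaw": 0.4}
    - {"tx": -4.0,"ty": 3.0,"tz": 0.0,"yaw": 0.0,"jaw": 0.4}
    - {"tx": -1.3,"ty": 4.2,"tz": 0.0,"yaw": 0.0,"jaw": 0.4}
    - {"tx": 0.0,"ty": 4.5,"tz": 0.0,"yaw": 0.0,"jaw": 0.4}

```text
time: 27.35
eef_pos: [0.3628, 0.0268, 0.1852]
orientation: [[1.0, -0.004, 0.002], [-0.004, -1.0, 0.0], [0.002, -0.0, -1.0]]
contact_force: [1.7, -0.5, -0.5]
gripper_width: 0.07
```

Request:
step_arm:
  moves:
    - {"tx": 0.0,"ty": 4.6,"tz": 0.0,"yaw": -4.0,"jaw": 0.4}
    - {"tx": 0.0,"ty": 4.6,"tz": -2.0,"yaw": -4.0,"jaw": 0.4}
    - {"tx": 0.0,"ty": 0.0,"tz": -4.0,"yaw": 0.0,"jaw": 0.4}
    - {"tx": 0.0,"ty": 0.0,"tz": -4.0,"yaw": 0.0,"jaw": 0.4}
    - {"tx": 0.0,"ty": 0.0,"tz": -3.0,"yaw": 0.0,"jaw": 0.4}
    - {"tx": 0.0,"ty": 0.0,"tz": 0.0,"yaw": 0.0,"jaw": 0.4}

```text
time: 27.95
eef_pos: [0.3618, 0.1173, 0.0511]
orientation: [[0.99, -0.14, -0.006], [-0.14, -0.99, -0.002], [-0.006, 0.002, -1.0]]
contact_force: [-1.2, -0.1, 0.0]
gripper_width: 0.0702
```

Request:
step_arm:
  moves:
    - {"tx": 0.0,"ty": 0.0,"tz": -2.0,"yaw": 0.0,"jaw": 0.4}
    - {"tx": 0.0,"ty": 0.0,"tz": -1.0,"yaw": 0.0,"jaw": 0.4}
    - {"tx": 0.0,"ty": 0.0,"tz": -0.4,"yaw": 0.0,"jaw": 0.4}
    - {"tx": 0.0,"ty": 0.0,"tz": 0.0,"yaw": 0.0,"jaw": 1.0}
    - {"tx": 0.0,"ty": 0.0,"tz": 0.0,"yaw": 0.0,"jaw": 1.0}
    - {"tx": 0.0,"ty": 0.0,"tz": 0.0,"yaw": 0.0,"jaw": 1.0}
    - {"tx": 0.0,"ty": 0.0,"tz": 2.0,"yaw": 0.0,"jaw": 1.0}
    - {"tx": 0.0,"ty": 0.0,"tz": 4.5,"yaw": 0.0,"jaw": 1.0}
    - {"tx": 0.0,"ty": 0.0,"tz": 5.0,"yaw": 4.0,"jaw": 1.0}
    - {"tx": 0.0,"ty": 0.0,"tz": 5.0,"yaw": 4.0,"jaw": 1.0}

```text
time: 28.95
eef_pos: [0.3643, 0.1171, 0.1881]
orientation: [[1.0, -0.0, 0.001], [-0.0, -1.0, 0.0], [0.001, -0.0, -1.0]]
contact_force: [1.1, 0.4, 0.3]
gripper_width: 0.0847
```

Request:
step_arm:
  moves:
    - {"tx": 2.0,"ty": 0.0,"tz": 3.0,"yaw": 0.0,"jaw": 1.0}
    - {"tx": 3.5,"ty": 0.0,"tz": 0.0,"yaw": 0.0,"jaw": 1.0}
    - {"tx": 3.5,"ty": 0.0,"tz": 0.0,"yaw": 0.0,"jaw": 1.0}
    - {"tx": 3.5,"ty": 0.0,"tz": 0.0,"yaw": 0.0,"jaw": 1.0}
    - {"tx": 3.5,"ty": 0.0,"tz": 0.0,"yaw": 0.0,"jaw": 1.0}
    - {"tx": 3.5,"ty": 0.0,"tz": 0.0,"yaw": 0.0,"jaw": 1.0}
    - {"tx": 3.5,"ty": 0.0,"tz": 0.0,"yaw": 0.0,"jaw": 1.0}
    - {"tx": 3.5,"ty": 0.0,"tz": 0.0,"yaw": 0.0,"jaw": 1.0}
    - {"tx": 3.5,"ty": 0.0,"tz": -3.0,"yaw": 0.0,"jaw": 1.0}
    - {"tx": 2.5,"ty": 0.0,"tz": -3.0,"yaw": 0.0,"jaw": 1.0}

```text
time: 29.95
eef_pos: [0.6921, 0.1172, 0.1557]
orientation: [[1.0, -0.003, 0.003], [-0.003, -1.0, 0.0], [0.003, -0.0, -1.0]]
contact_force: [0.6, -0.5, -0.7]
gripper_width: 0.0853
```

Request:
step_arm:
  moves:
    - {"tx": 0.0,"ty": 0.0,"tz": -2.0,"yaw": 0.0,"jaw": 1.0}
    - {"tx": 0.0,"ty": 0.0,"tz": 0.0,"yaw": 0.0,"jaw": 1.0}

```text
time: 30.15
eef_pos: [0.6887, 0.1169, 0.1316]
orientation: [[1.0, -0.003, -0.006], [-0.003, -1.0, -0.001], [-0.006, 0.001, -1.0]]
contact_force: [0.2, -0.5, -0.2]
gripper_width: 0.0859
```

Request:
step_arm:
  moves:
    - {"tx": 0.8,"ty": 0.0,"tz": -2.0,"yaw": 0.0,"jaw": 1.0}
    - {"tx": 0.0,"ty": 0.0,"tz": -2.5,"yaw": 0.0,"jaw": 1.0}
    - {"tx": 0.0,"ty": 0.0,"tz": -2.5,"yaw": 0.0,"jaw": 1.0}
    - {"tx": 0.0,"ty": 0.0,"tz": -1.4,"yaw": 0.0,"jaw": 1.0}
    - {"tx": 0.0,"ty": 0.0,"tz": 0.0,"yaw": 0.0,"jaw": 1.0}

```text
time: 30.65
eef_pos: [0.6968, 0.1172, 0.0511]
orientation: [[1.0, -0.003, -0.002], [-0.003, -1.0, -0.0], [-0.002, 0.0, -1.0]]
contact_force: [-0.4, 1.0, -1.0]
gripper_width: 0.0855
```

Request:
step_arm:
  moves:
    - {"tx": -0.3,"ty": 0.0,"tz": 0.3,"yaw": 0.0,"jaw": 0.1}
    - {"tx": -0.3,"ty": 0.0,"tz": 0.1,"yaw": 0.0,"jaw": 0.1}
    - {"tx": -0.4,"ty": 0.0,"tz": 0.0,"yaw": 0.0,"jaw": 0.1}
    - {"tx": -0.7,"ty": 0.0,"tz": 0.0,"yaw": 0.0,"jaw": 0.1}
    - {"tx": -0.8,"ty": 0.0,"tz": 0.0,"yaw": 0.0,"jaw": 0.1}
    - {"tx": -0.8,"ty": 0.0,"tz": 0.0,"yaw": 0.0,"jaw": 0.1}
    - {"tx": -0.8,"ty": 0.0,"tz": 0.0,"yaw": 0.0,"jaw": 0.1}
    - {"tx": -0.7,"ty": 0.0,"tz": 0.0,"yaw": 0.0,"jaw": 0.1}
    - {"tx": -0.3,"ty": 0.0,"tz": 0.0,"yaw": 0.0,"jaw": 0.1}
  grip_force: 20

```text
time: 31.55
eef_pos: [0.6458, 0.1173, 0.0559]
orientation: [[1.0, -0.003, -0.0], [-0.003, -1.0, -0.0], [-0.0, 0.0, -1.0]]
contact_force: [1.3, 0.3, -0.0]
gripper_width: 0.0469
```

Request:
step_arm:
  moves:
    - {"tx": 0.4,"ty": 0.0,"tz": 0.0,"yaw": 0.0,"jaw": 0.1}
    - {"tx": 0.0,"ty": 0.0,"tz": 3.0,"yaw": 0.0,"jaw": 0.1}
    - {"tx": 0.0,"ty": 0.0,"tz": 4.5,"yaw": 0.0,"jaw": 0.06}
    - {"tx": 0.0,"ty": 0.0,"tz": 4.5,"yaw": 0.0,"jaw": 0.06}
    - {"tx": 0.0,"ty": 0.0,"tz": 2.0,"yaw": 8.0,"jaw": 0.06}
    - {"tx": 0.5,"ty": 0.0,"tz": 0.0,"yaw": 8.0,"jaw": 0.06}
    - {"tx": 0.5,"ty": 0.0,"tz": 0.0,"yaw": 8.0,"jaw": 0.06}
    - {"tx": 0.5,"ty": 0.0,"tz": 0.0,"yaw": 8.0,"jaw": 0.06}
    - {"tx": 0.5,"ty": 0.0,"tz": 0.0,"yaw": 8.0,"jaw": 0.06}
    - {"tx": 0.5,"ty": 0.0,"tz": 0.0,"yaw": 8.0,"jaw": 0.06}

```text
time: 32.55
eef_pos: [0.6761, 0.1172, 0.1954]
orientation: [[0.667, 0.745, -0.001], [0.745, -0.667, -0.0], [-0.0, -0.0, -1.0]]
contact_force: [0.3, 0.1, -0.1]
gripper_width: 0.0453
```

Request:
step_arm:
  moves:
    - {"tx": 0.5,"ty": 0.3,"tz": 0.0,"yaw": 8.0,"jaw": 0.06}
    - {"tx": 0.5,"ty": 0.2,"tz": 0.0,"yaw": 8.0,"jaw": 0.06}
    - {"tx": 0.7,"ty": 0.0,"tz": 0.0,"yaw": 8.0,"jaw": 0.06}
    - {"tx": 0.0,"ty": 0.0,"tz": 0.0,"yaw": 8.0,"jaw": 0.06}
    - {"tx": 0.0,"ty": 0.0,"tz": 0.0,"yaw": 8.0,"jaw": 0.06}
    - {"tx": 0.0,"ty": 0.0,"tz": 0.0,"yaw": 2.0,"jaw": 0.06}
    - {"tx": 0.0,"ty": 0.0,"tz": 0.0,"yaw": 0.0,"jaw": 0.06}

```text
time: 33.25
eef_pos: [0.6929, 0.1222, 0.1953]
orientation: [[0.003, 1.0, -0.001], [1.0, -0.003, -0.0], [-0.0, -0.001, -1.0]]
contact_force: [-0.9, -0.1, -0.8]
gripper_width: 0.0452
```

```bash
sed -i 's/(J\[...,1\]<-.06)/(J[...,1]<-.045)/' st.py; python3 st.py
```

```text
tcp [0.6929 0.1222 0.1953] t 33.25 F [-0.9 -0.1 -0.8]
scene green 1179 x -59.0 58.0 y -53.0 47.0 [array([-0.7, -3. ]), array([116.3, 100.4]), np.float64(0.2)]
scene alu 165 x -29.0 59.0 y -120.0 37.0 [array([ 15. , -45.8]), array([ 88.5, 156.1]), np.float64(6.6)]
scene block 403 x -10.0 83.0 y -120.0 -90.0 [array([  36.1, -104.6]), array([29.9, 92.9]), np.float64(90.0)]
```

Request:
step_arm:
  moves:
    - {"tx": 0.0,"ty": 0.0,"tz": -4.0,"yaw": 0.0,"jaw": 0.06}
    - {"tx": 0.0,"ty": 0.0,"tz": -4.0,"yaw": 0.0,"jaw": 0.06}
    - {"tx": 0.0,"ty": 0.0,"tz": -4.0,"yaw": 0.0,"jaw": 0.06}
    - {"tx": 0.0,"ty": 0.0,"tz": -2.0,"yaw": 0.0,"jaw": 0.06}
    - {"tx": -0.5,"ty": 0.0,"tz": 0.0,"yaw": 0.0,"jaw": 0.06}
    - {"tx": -1.0,"ty": 0.0,"tz": 0.0,"yaw": 0.0,"jaw": 0.06}
    - {"tx": -1.0,"ty": 0.0,"tz": 0.0,"yaw": 0.0,"jaw": 0.06}
    - {"tx": -1.0,"ty": 0.0,"tz": 0.0,"yaw": 0.0,"jaw": 0.06}
    - {"tx": -0.8,"ty": 0.0,"tz": 0.0,"yaw": 0.0,"jaw": 0.06}

```text
time: 34.25
eef_pos: [0.6495, 0.1223, 0.0564]
orientation: [[0.004, 1.0, 0.001], [1.0, -0.004, 0.0], [0.0, 0.001, -1.0]]
contact_force: [1.1, -0.4, -0.1]
gripper_width: 0.045
```

Request:
step_arm:
  moves:
    - {"tx": -0.2,"ty": 0.0,"tz": 0.0,"yaw": 0.0,"jaw": 0.06}
    - {"tx": -0.2,"ty": 0.0,"tz": 0.0,"yaw": 0.0,"jaw": 0.06}

```text
time: 34.45
eef_pos: [0.6459, 0.1223, 0.0562]
orientation: [[0.003, 1.0, 0.001], [1.0, -0.003, 0.0], [0.0, 0.001, -1.0]]
contact_force: [1.2, -0.4, 0.9]
gripper_width: 0.0451
```

Request:
step_arm:
  moves:
    - {"tx": -0.2,"ty": 0.0,"tz": 0.0,"yaw": 0.0,"jaw": 0.06}
    - {"tx": -0.1,"ty": 0.0,"tz": 0.0,"yaw": 0.0,"jaw": 0.06}

```text
time: 34.65
eef_pos: [0.6444, 0.1223, 0.0566]
orientation: [[0.003, 1.0, 0.004], [1.0, -0.003, 0.0], [0.0, 0.004, -1.0]]
contact_force: [9.7, 0.8, 1.8]
gripper_width: 0.0448
```

Request:
step_arm:
  moves:
    - {"tx": -0.1,"ty": 0.0,"tz": 0.0,"yaw": 0.0,"jaw": 0.06}
    - {"tx": -0.1,"ty": 0.0,"tz": 0.0,"yaw": 0.0,"jaw": 0.06}

```text
time: 34.85
eef_pos: [0.6437, 0.1223, 0.0575]
orientation: [[0.003, 1.0, 0.007], [1.0, -0.003, 0.0], [0.0, 0.007, -1.0]]
contact_force: [13.9, -1.3, 4.5]
gripper_width: 0.0451
```

Request:
step_arm:
  moves:
    - {"tx": -0.1,"ty": 0.0,"tz": 0.0,"yaw": 0.0,"jaw": 0.06}
    - {"tx": 0.0,"ty": 0.0,"tz": 0.0,"yaw": 0.0,"jaw": 0.06}

```text
time: 35.05
eef_pos: [0.6436, 0.1224, 0.0578]
orientation: [[0.003, 1.0, 0.009], [1.0, -0.003, 0.001], [0.001, 0.009, -1.0]]
contact_force: [16.6, 0.8, 2.0]
gripper_width: 0.0451
```

Request:
step_arm:
  moves:
    - {"tx": 1.0,"ty": 0.0,"tz": 0.0,"yaw": 0.0,"jaw": 0.06}
    - {"tx": 2.0,"ty": 0.0,"tz": 0.0,"yaw": 0.0,"jaw": 0.06}
    - {"tx": 0.0,"ty": 0.0,"tz": 4.0,"yaw": 0.0,"jaw": 0.06}
    - {"tx": 0.0,"ty": 0.0,"tz": 5.0,"yaw": 0.0,"jaw": 0.06}
    - {"tx": 0.0,"ty": 0.0,"tz": 5.0,"yaw": 0.0,"jaw": 0.06}
    - {"tx": -2.0,"ty": 4.5,"tz": 0.0,"yaw": 0.0,"jaw": 0.06}
    - {"tx": -2.0,"ty": 4.5,"tz": 0.0,"yaw": 0.0,"jaw": 0.06}
    - {"tx": -2.0,"ty": 4.5,"tz": 0.0,"yaw": 0.0,"jaw": 0.06}
    - {"tx": -2.0,"ty": 4.5,"tz": 0.0,"yaw": 0.0,"jaw": 0.06}

```text
time: 35.95
eef_pos: [0.5888, 0.3037, 0.1955]
orientation: [[0.003, 1.0, -0.001], [1.0, -0.003, -0.0], [-0.0, -0.001, -1.0]]
contact_force: [0.7, -1.3, 0.6]
gripper_width: 0.0455
```

Request:
step_arm:
  moves:
    - {"tx": -4.0,"ty": 2.5,"tz": 0.0,"yaw": 0.0,"jaw": 0.06}
    - {"tx": -4.0,"ty": 2.5,"tz": 0.0,"yaw": 0.0,"jaw": 0.06}
    - {"tx": -4.0,"ty": 2.5,"tz": 0.0,"yaw": 0.0,"jaw": 0.06}
    - {"tx": -4.0,"ty": 2.5,"tz": 0.0,"yaw": 0.0,"jaw": 0.06}
    - {"tx": -4.0,"ty": 2.5,"tz": 0.0,"yaw": 0.0,"jaw": 0.06}
    - {"tx": -4.0,"ty": 2.5,"tz": 0.0,"yaw": 0.0,"jaw": 0.06}

```text
time: 36.55
eef_pos: [0.348, 0.453, 0.1956]
orientation: [[0.003, 1.0, -0.0], [1.0, -0.003, -0.0], [-0.0, -0.0, -1.0]]
contact_force: [-0.2, 1.7, -0.7]
gripper_width: 0.0452
```

```bash
python3 st.py
python3 - <<'E'
import numpy as np,cv2
p=np.load("topn.npz")["p"];q=np.load("scenen.npz")["p"]
a=cv2.resize(p[130:255,225:315],(396,550),interpolation=cv2.INTER_CUBIC);b=cv2.resize(q[190:290,195:335],None,fx=2.85,fy=2.85*1.4,interpolation=cv2.INTER_CUBIC)
o=np.zeros((550,800,3),np.uint8);o[:,:396]=a;o[:b.shape[0],400:400+b.shape[1]]=b;cv2.imwrite("pics/c7.png",o[...,::-1])
E
```

```text
tcp [0.348  0.453  0.1956] t 36.55 F [-0.2  1.7 -0.7]
top green 1296 x -33.0 58.0 y -48.0 47.0 [array([13. , -0.8]), array([90.5, 95.1]), np.float64(0.4)]
top alu 32 x -30.0 59.0 y -74.0 49.0 [array([21.9, -7.1]), array([ 87.8, 123.6]), np.float64(7.7)]
top block 412 x -12.0 75.0 y -79.0 -49.0 [array([ 31.6, -63.7]), array([30.4, 87.3]), np.float64(89.6)]
scene green 1072 x -60.0 59.0 y -53.0 48.0 [array([-0. , -2.9]), array([100.4, 119.4]), np.float64(89.4)]
scene alu 98 x -6.0 59.0 y -84.0 49.0 [array([ 48.9, -27.9]), array([142. ,  60.6]), np.float64(67.3)]
scene block 398 x -11.0 81.0 y -83.0 -52.0 [array([ 34.7, -67.9]), array([31.1, 92. ]), np.float64(89.8)]
```

View pics/c7.png

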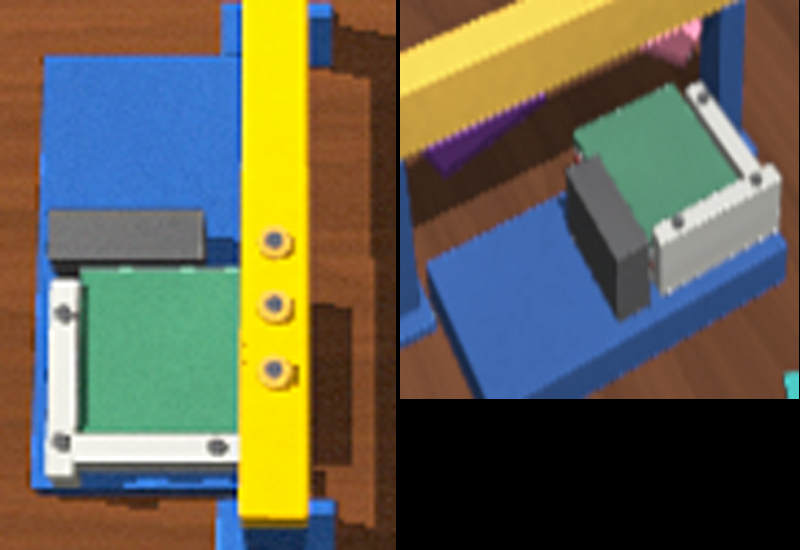

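```bash
python3 -c "
from rig import *
print(job_done())"
```

```text
the job is handed in; nothing more can be done
None
```

The four blanks are home against both the back fence and the side fence, the steel block is flush on the open side of the stack, and I handed the job in at about 36.6 s. I can't see the verdict.

- **Near edges:** The gripper's own fingers couldn't reach under the beam. I picked up the small red offcut from the bench and used it as a thin flat pusher under the beam. It was outside the listed things, but I did move it; I put it back within a few millimetres of where it lay.
- **Side and block:** I tapped the stack against the side fence with the fingers, then tapped the near edges again to check they were still against the back fence. Finally I slid the block along the bed, without lifting it, up against the stack.
- **Contact checks:** Every final push met a firm stop at the expected place: about 19–25 N at the back fence, 20 N at the side fence and 17 N at the block. On the second round of near-edge taps the force rose almost at once, so nothing had drifted off the back fence.
- **Camera checks:** The top view showed the green blank less than half a degree off square. Its far edge read x +58 to +59 mm against the fence at +60, and its side edge y +47 to +48 mm against +50. The block's face was at y −49 to −52 mm, where −50 is ideal. These match within the cameras' few millimetres.
- **Not checked separately:** The lower three blanks were mostly hidden at the end, so for them I rely on the force stops. I saw no contact with the beam, tins or hammer, but did not re-measure the tins or hammer at the end.

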